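# Hang the mineral carrier on the ratchet lift and pump it up into the torch's beam

### The job

Bring the crystal cluster into the beam of the torch that is clamped on the specimen lift. Take the hanging carrier in which the cluster lies by its tab and hang its bar on the lift's fork while the fork is still down, lifting it over the raised lips so that both ends sit behind them. Then hold the pump lever by its handle and pump full strokes, which raise the fork one tooth each, until the middle of the cluster is level with the torch, as near as the teeth allow; the ratchet does not go back, so do not pump too far, and do not spill the cluster.

Things in the scene. Friction and masses are not known exactly. Their poses are not given: they have to be found in the camera images.
- carrier_tab (a point): Middle of the carrier's black grip tab: an upright plate 40 mm long (along its x), 12 mm thick (along y), 36 mm high; pinch it across the 12 mm from above. Below it, by two flat straps from a round bar, hangs a steel tray 80 x 100 mm with 14 mm rim. The bar is 18 mm below this point, the tray's underside 133 mm. Stands on the table at the start; same end for end; 470 g with its load.
- hanger_bar (a point): Centre of the carrier's round bar: 10 mm thick, 130 mm long along its own x (level), z up. It is to rest on the fork's two prongs, 50 mm either side of this point, between the straps (40 mm out) and the 18 mm collars (60 mm out): 6 mm to spare either way.
- specimen_middle (a point): Middle of the crystal cluster (purple crystals on grey rock, 58 x 80 x 42 mm), half-way up it. It lies loose in the carrier's tray; this point is 23 mm above the tray's underside and 92 mm below the bar.
- fork_seat (a point): Where the centre of the bar lies when seated. Two prongs 8 mm thick, at x = -50 and +50 mm of this point, reach out to +y (z up). Each has a flared seat, about 14 mm wide at the bottom, floor 5 mm below this point; at its outer end a lip rises 13 mm above this point, on the inner side a stop 9 mm. Cross piece and mast lie 65 mm and more to -y, no higher than the point. Rises with the fork.
- lift_rack (a joint): Height of the toothed rack and its fork above the lowest position, in m; 0 at the start. The teeth are 12 mm apart: after k full strokes it rests on the holding pawl at about k x 0.012. It does not come down again.
- lever_grip (a point): Middle of the pump lever's round rubber handle, 24 mm thick, 100 mm long, which points out to -y of the lift (to the right, seen from the robot). It lies in the lever's line, 170 mm from its pivot. Grip it across its thickness from above; the gripper may stay pointing down while the handle turns in it by 0.52 rad, or tilt with it.
- lever_pivot (a point): Point on the axis of the pump lever, 100 mm above the table, in the upright plane in which the lever swings. Axes as the lift's: x along the lever's axis, y towards the fork, z up. The lift is fixed.
- pump_lever (a joint): Lever angle, rad: 0 = handle fully up (0.26 above level), 0.52 = fully down (0.26 below level), stops at both ends; the handle travels 88 mm. One tooth takes a stroke from under 0.04 to over 0.47. It has no return spring and stays where it is left (about 3 N at the handle moves it either way), so it is lifted back up after each stroke. Starts in its upper half.
- torch_axis (a point): Centre of the front lens of the torch (black, 104 mm long, 32 mm thick) that lies level in a clamp on the upright rod of the lift, behind the fork. Its beam runs level at this height across the place of the hung cluster. The clamp's height differs each time: 3 to 5 strokes of lift.
Things that resemble listed ones, but are neither listed nor needed, are in the scene too. Several things look just like the part that bears carrier_tab: the one meant starts farthest to the robot's right.

How it is judged (in metres and radians):
On the way, in this order (a step that is already met when the one before it is completed fails the run):
1. the carrier hangs on the fork behind both lips, with the cluster in it and the fork still down (x of hanger_bar in the frame of fork_seat between -0.01 and 0.01 m and y of hanger_bar in the frame of fork_seat between -0.008 and 0.008 m and z of hanger_bar in the frame of fork_seat between -0.004 and 0.006 m and angle between the x axis of hanger_bar and the x axis of fork_seat, either way round below 0.1 rad and distance between specimen_middle and hanger_bar below 0.115 m and angle between hanger_bar's own z axis and vertical below 0.25 rad and value of joint lift_rack below 0.006 m), for 0.2 s.
2. the lever is pressed down and has raised the fork by tooth 1 (value of joint lift_rack above 0.0123 m and value of joint pump_lever above 0.38 rad), for 0.02 s.
3. the lever is pressed down and has raised the fork by tooth 2 (value of joint lift_rack above 0.0243 m and value of joint pump_lever above 0.38 rad), for 0.02 s.
4. the lever is pressed down and has raised the fork by tooth 3 (value of joint lift_rack above 0.0363 m and value of joint pump_lever above 0.38 rad), for 0.02 s.
At the end, for the whole second after the job is handed in: The bar sits in both seats behind the lips (10 mm along the bar, 8 mm across, 6 mm in height, 0.1 rad), the carrier hangs within 0.25 rad of upright with the cluster in it, and the middle of the cluster is within 9 mm of the height of the torch's axis, at rest (x of hanger_bar in the frame of fork_seat between -0.01 and 0.01 m and y of hanger_bar in the frame of fork_seat between -0.008 and 0.008 m and z of hanger_bar in the frame of fork_seat between -0.004 and 0.006 m and angle between the x axis of hanger_bar and the x axis of fork_seat, either way round below 0.1 rad and distance between specimen_middle and hanger_bar below 0.115 m and angle between hanger_bar's own z axis and vertical below 0.25 rad and z of specimen_middle in the frame of torch_axis between -0.009 and 0.009 m and velocity of joint lift_rack between -0.01 and 0.01 m/s); the robot touches nothing.
It fails at once if the cluster falls out of the carrier (distance between specimen_middle and hanger_bar above 0.13 m).
It also fails if it takes over 72 s, if anything falls off the work surface, if the arm or the gripper's body presses on something with over 40 N, if the wrist force passes 120 N, or if a joint passes its speed limit or range.

### The arm

A 6-joint arm with a two-finger parallel gripper is mounted at the origin on a cart in front of the work surface, level with it; the furniture and walls round the work are solid. World frame = base frame: x ahead of the robot, y to its left, z up, the work surface at z = 0. Lengths are in mm, angles in rad, forces in N, time in s.
With the tool pointing down it reaches from about 425 to 1125 mm from the base axis. Payload 14.9 kg.
Tool frame: the origin (TCP) lies between the finger pads; the fingertips stand 19 mm ahead of it and the grasp point (between the pads) is the TCP; y points along the fingers, x is the direction in which the jaws open and shut, and the axes are right-handed (so a half turn about y gives the same grasp; the last joint's range is limited). The gripper opens to 91 mm and grips with 3 to 60 N. Pads are 32 mm wide; open, the fingers measure 118 mm over their backs; the gripper's body (76 mm by 178 mm) begins 60 mm behind the grasp point.
Start: joints at [1.29, 0.379, 1.734, -0, 1.028, -0.033], TCP at [171.697, 678.63, 232.932] pointing down, gripper open.
Joint ranges: [-2.77, 2.77], [-0.74, 2.19], [0, 2.66], [-1.06, 4.2], [0.31, 2.87], [-3.08, 3.08]. Speed limits (rad/s): [1.89, 1.89, 2.39, 3.14, 3.14, 3.14].

### API

Orientations are given as a unit quaternion [w, x, y, z].
In Python, from station import robot, vision gives the robot as it stands.
- The arm moves only by the tool drive_tool, never from a script. Its arguments are lists of equal length, an entry for each row: "linear": the shift along the tool's x, y, z in cm, a list of three; "spin": the turn about the tool's y in rad; "gripper": the opening, from 0 (shut) to 1 (fully open). A call has 1 to 10 rows; each row is the pose to reach, as a shift and turn from the pose commanded when the call began, along the tool's axes at that moment; what a row does not reach only later rows make up. A row lasts 1/12 s, in which the tool goes at most 41.7 mm and 7.16 degrees, less where a joint would pass 70% of its speed; a pose out of reach is approached as far as the arm can. A call with a gripper value outside its range is refused whole. The fingers move at their own pace and stop on an object; "squeeze" is the grip in N (left out, the last holds). Time passes only in rows, so rows that repeat a pose let the fingers close. It gives the time, the measured TCP pose, the force and the opening at its end, in the units of the state.
- robot.sense(): the state, without advancing time (a new reading comes with each control period).
- vision.read_camera(name): name is "side" or "top" or "wrist"; returns (picture, depth): 400x640x3 uint8, red, green, blue; 400x640 float32, mm along the optical axis (not along the pixel's ray), 0 where there is no reading.
- vision.camera_info(name): a dict with "camera_matrix" (3x3 intrinsics, pixels), "cam_to_world" (4x4, takes a point from camera to world coordinates). Camera axes: x right, y down, z forward; pixel columns grow to the right and rows downward; lengths in mm; the calibration is good to about 2 mm. The wrist camera is an equidistant fisheye: a pixel r from the principal point sees the ray r / f radians off the axis. A picture is of the moment at which its call begins: read the wrist's pose just before it. camera_info takes no time and is no camera call; for the wrist camera it gives the pose at the moment of the call.
- robot.sign_off(): hands the job in, once; it reports no verdict.
The state is a dict: "t": time; "qpos": joint angles; "qvel": joint speeds; "tau": joint torques, N m; "tcp_pos": TCP position; "eef_rot": TCP orientation; "ft_force": force on the tool from outside, world axes, zero at the start; "ft_torque": the same for the moment, N m; "finger_gap": finger opening in mm.
Only numpy, scipy, OpenCV 4.12 (cv2) and the standard library are available. Lean on these libraries where they do the work, as an engineer would, in place of code of your own. Each camera call takes 0.05 s, during which the arm holds its last target.

## Working session

There is one attempt and no reset: what is moved stays moved. The work goes in short steps, Python scripts to look and compute and a tool call to move; the robot and the scene stay as the last step left them, time stands still between calls to the robot, and variables do not carry over. Pictures are saved under pics/ and viewed, and the job is handed in when it is done.

Besides the shell and the picture viewer there is one more tool, called after "Request:" by a JSON object that holds its "name" and its "arguments". drive_tool: Moves the arm, as the interface text tells. Its arguments: {"type":"object","properties":{"linear":{"type":"array"},"spin":{"type":"array"},"gripper":{"type":"array"},"squeeze":{"type":"number"}},"required":["linear","spin","gripper"]}

```bash
mkdir -p pics; ls; cat > h.py <<'E'
import numpy as np, cv2
from station import robot, vision
def snap(n,tag):
    info=vision.camera_info(n)
    im,d=vision.read_camera(n)
    cv2.imwrite(f'pics/{tag}.png',im[:,:,::-1]); np.savez(f'pics/{tag}.npz',im=im,d=d,K=np.array(info['camera_matrix']),T=np.array(info['cam_to_world']))
def load(tag): return np.load(f'pics/{tag}.npz')
def cloud(z):
    d=z['d'];K=z['K'];T=z['T'];v,u=np.mgrid[:400,:640]
    P=np.stack([(u-K[0,2])/K[0,0]*d,(v-K[1,2])/K[1,1]*d,d],-1)
    W=P@T[:3,:3].T+T[:3,3]; W[d==0]=np.nan
    return W
E
python3 - <<'E'
from h import *
print(robot.sense())
for n in('side','top','wrist'):
    snap(n,n+'0'); z=load(n+'0'); print(n,z['K'],z['T'])
E
```

```text
pics
{'t': 0.0, 'qpos': array([ 1.28974073e+00,  3.79397511e-01,  1.73476512e+00,  4.47409493e-08,
        1.02850468e+00, -3.33151277e-02]), 'qvel': array([0.00083153, 0.00053128, 0.00148519, 0.00114698, 0.00130244,
       0.00010937]), 'tau': array([ 4.89698177e-04, -7.63733840e+01, -4.34376419e+01,  6.51313970e-02,
        4.23308951e-02, -1.14051822e-04]), 'tcp_pos': array([171.56346693, 678.27049116, 232.30372681]), 'eef_rot': array([-0.55772243,  0.55816901,  0.43408461, -0.43469944]), 'ft_force': array([-0.59266451,  0.75093176, -0.46052338]), 'ft_torque': array([-0.02368581, -0.00127103, -0.02891435]), 'finger_gap': 91.36774013982595}
side [[404.88258183   0.         314.26387734]
 [  0.         404.88258183 196.84078983]
 [  0.           0.           1.        ]] [[-8.52009701e-01 -2.69050341e-01  4.49100638e-01 -1.78783224e+02]
 [-5.23483651e-01  4.26918624e-01 -7.37363787e-01  1.34445417e+03]
 [ 6.65855208e-03 -8.63337942e-01 -5.04582264e-01  9.47969968e+02]
 [ 0.00000000e+00  0.00000000e+00  0.00000000e+00  1.00000000e+00]]
top [[492.67347248   0.         319.10275324]
 [  0.         492.67347248 200.49285171]
 [  0.           0.           1.        ]] [[-8.85264580e-03 -9.84002805e-01  1.77932882e-01  2.23550856e+02]
 [-9.99949628e-01  9.55295450e-03  3.07944289e-03  1.69931077e+02]
 [-4.72996516e-03 -1.77896658e-01 -9.84037807e-01  1.89882730e+03]
 [ 0.00000000e+00  0.00000000e+00  0.00000000e+00  1.00000000e+00]]
wrist [[309.70691629   0.         315.00871662]
 [  0.         309.70691629 198.19369299]
 [  0.           0.           1.        ]] [[ 2.44410353e-01  9.38858907e-01  2.42502643e-01  1.03498512e+02]
 [ 9.69670548e-01 -2.36227019e-01 -6.27361408e-02  6.96059589e+02]
 [-1.61470824e-03  2.50481033e-01 -9.68120160e-01  3.84410433e+02]
 [ 0.00000000e+00  0.00000000e+00  0.00000000e+00  1.00000000e+00]]
```

View pics/side0.png

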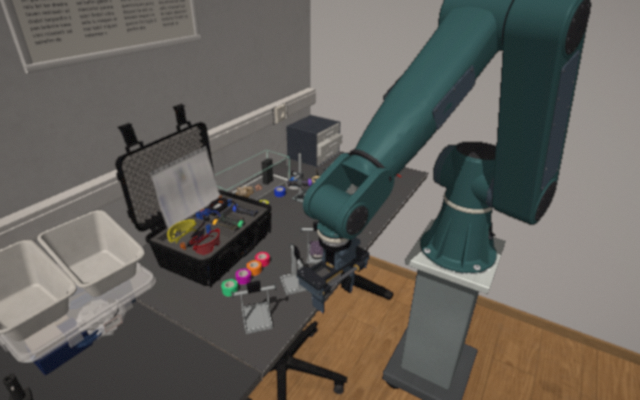

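View pics/top0.png

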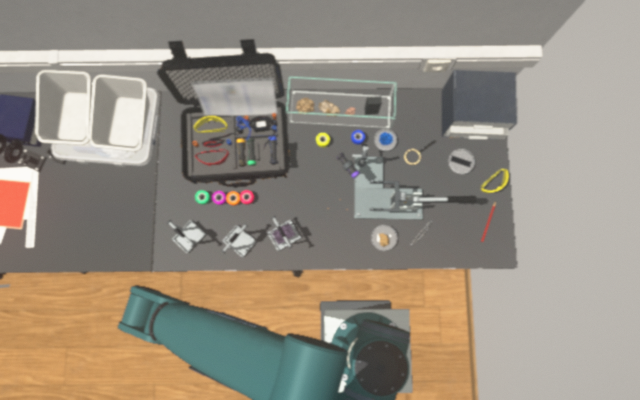

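View pics/wrist0.png

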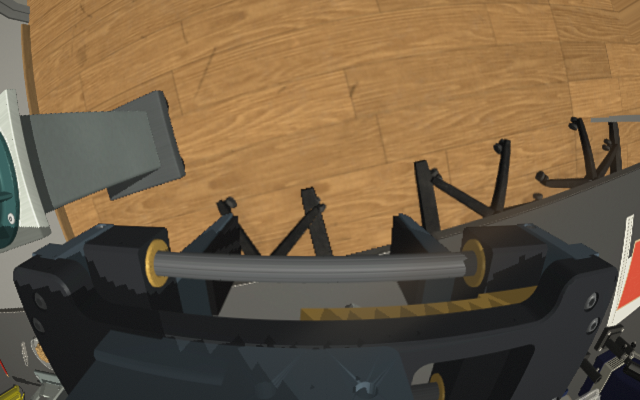

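```bash
python3 - <<'E'
from h import *
z=load('top0'); im=z['im'][:,:,::-1]
cv2.imwrite('pics/lift_c.png',cv2.resize(im[120:260,325:505],None,fx=4.4,fy=4.2,interpolation=cv2.INTER_CUBIC))
cv2.imwrite('pics/car_c.png',cv2.resize(im[200:270,150:330],None,fx=4.4,fy=4.4,interpolation=cv2.INTER_CUBIC))
z=load('side0'); im=z['im'][:,:,::-1]
cv2.imwrite('pics/side_c.png',cv2.resize(im[130:350,210:390],None,fx=4,fy=2.7*1,interpolation=cv2.INTER_CUBIC))
E
```

```text
(no output)
```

View pics/lift_c.png

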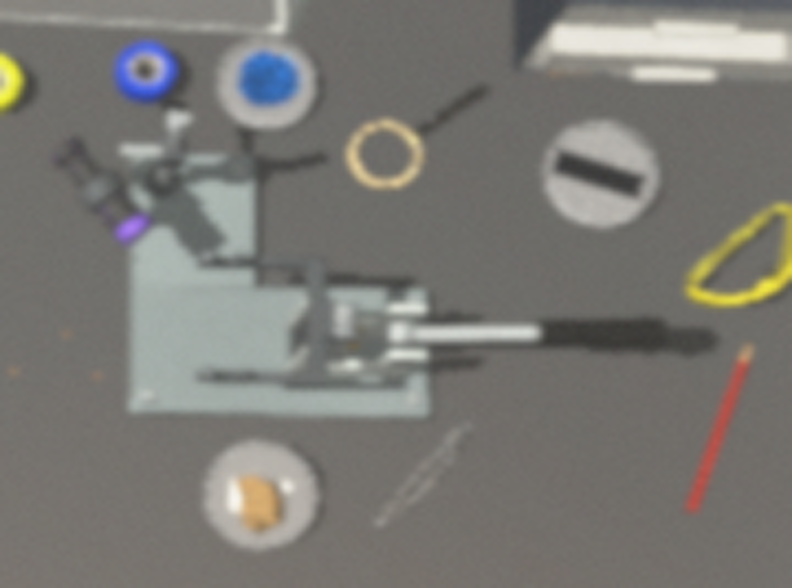

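View pics/car_c.png

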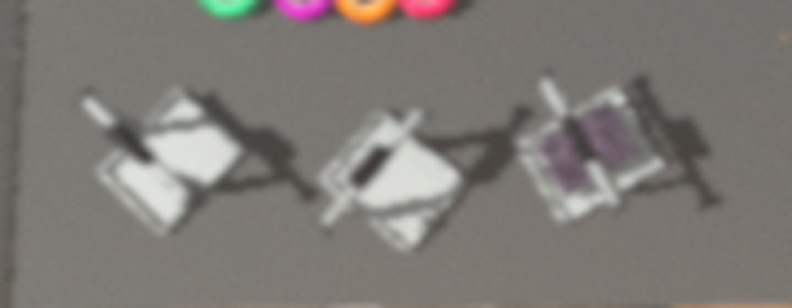

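View pics/side_c.png

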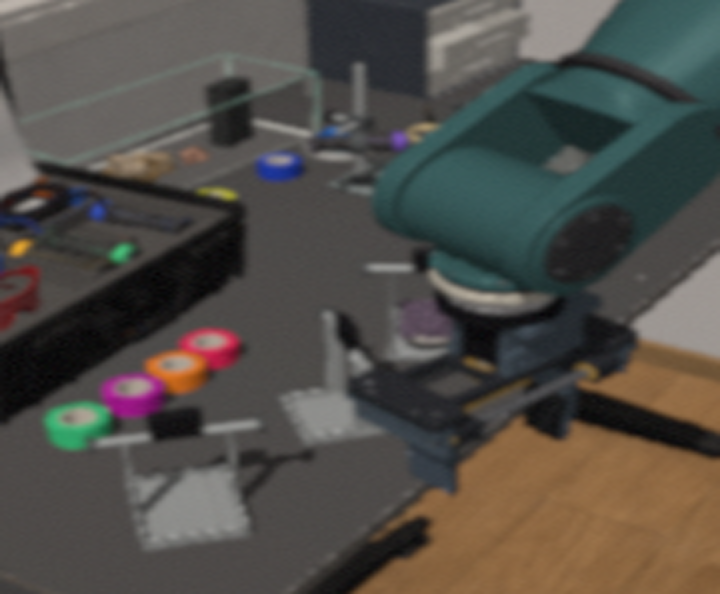

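```bash
python3 - <<'E'
from h import *
z=load('top0'); W=cloud(z); im=z['im']
np.set_printoptions(precision=0,suppress=True,linewidth=150)
def show(n,u0,u1,v0,v1,zmin):
    w=W[v0:v1,u0:u1].reshape(-1,3); c=im[v0:v1,u0:u1].reshape(-1,3)
    uv=np.stack(np.meshgrid(np.arange(u0,u1),np.arange(v0,v1)),-1).reshape(-1,2)
    m=w[:,2]>zmin; print(n,m.sum())
    for a,b,cc in zip(uv[m],w[m],c[m]): print(a,b,cc)
show('car',264,306,212,256,110)
for u,v in [(188,236),(238,240),(345,185),(420,200),(480,200)]: print(u,v,W[v,u])
E
```

```text
car 114
[274 216] [489. 341. 120.] [106 105 103]
[275 216] [489. 337. 119.] [108 105 101]
[272 217] [485. 347. 126.] [122 121 118]
[273 217] [485. 344. 124.] [127 127 125]
[274 217] [485. 340. 121.] [126 126 123]
[271 218] [483. 352. 114.] [117 115 112]
[272 218] [481. 347. 126.] [131 131 127]
[273 218] [483. 345. 113.] [154 155 151]
[275 218] [482. 337. 118.] [143 143 139]
[273 219] [478. 344. 119.] [168 169 164]
[274 219] [478. 340. 122.] [182 183 179]
[275 219] [479. 337. 117.] [165 166 161]
[274 220] [474. 340. 123.] [187 189 184]
[275 220] [474. 337. 121.] [180 182 177]
[276 220] [474. 333. 121.] [154 155 149]
[274 221] [471. 341. 117.] [181 182 177]
[275 221] [471. 337. 122.] [190 192 187]
[276 221] [472. 334. 113.] [172 173 168]
[277 221] [470. 329. 122.] [145 143 139]
[275 222] [468. 337. 117.] [192 193 187]
[276 222] [467. 333. 118.] [187 188 184]
[277 222] [468. 330. 116.] [165 165 160]
[278 222] [468. 327. 113.] [140 140 135]
[276 223] [463. 333. 124.] [188 190 185]
[277 223] [463. 329. 125.] [175 176 172]
[278 223] [465. 327. 110.] [146 146 142]
[275 224] [459. 336. 124.]
[... 2910 characters left out ...]
 244] [387. 282. 119.] [138 137 134]
[288 245] [383. 289. 118.] [176 178 172]
[289 245] [382. 285. 127.] [171 173 168]
[290 245] [382. 282. 125.] [143 143 140]
[291 245] [383. 279. 114.] [113 111 108]
[292 245] [383. 275. 123.] [108 103 100]
[289 246] [379. 286. 119.] [148 148 144]
[290 246] [378. 281. 132.] [129 128 125]
[291 246] [379. 278. 123.] [108 107 103]
[292 246] [379. 275. 121.] [109 105 101]
[289 247] [376. 286. 118.] [123 121 117]
[290 247] [375. 282. 123.] [113 110 107]
[291 247] [376. 279. 117.] [109 106 101]
[289 248] [372. 286. 116.] [117 111 109]
188 236 [430. 680.  16.]
238 240 [415. 490.   2.]
345 185 [626.  74.   7.]
420 200 [ 546. -197.  107.]
480 200 [ 563. -453.    0.]
```

```bash
python3 - <<'E'
from h import *
z=load('top0'); W=cloud(z); im=z['im']
np.set_printoptions(precision=0,suppress=True,linewidth=220)
v0,v1,u0,u1=138,216,335,425
Z=W[v0:v1,u0:u1,2]
m=np.clip(Z,0,320)/320*255
c=cv2.applyColorMap(m.astype(np.uint8),cv2.COLORMAP_JET)
cv2.imwrite('pics/zmap.png',cv2.resize(c,None,fx=8,fy=7,interpolation=cv2.INTER_NEAREST))
for v in range(178,214): print(v,np.round(Z[v-v0,20:90:2]))
from scipy.spatial.transform import Rotation as R
q=robot.sense()['eef_rot']; print(np.round(R.from_quat(q,scalar_first=True).as_matrix(),3))
E
```

```text
178 [  4.  13.  12.  19.  15.   9.  15.  18.  14.  16.  15.  20.  12.  13.   1.   4.   3.   3.   1.  -1.   0.   2. -11.  -2.  -3.  -4.   1.  -1.   9.   5.  -4.   4.  -2.  -5.  -2.]
179 [ 8. 15. 10.  9. 16. 11. 11.  7. 11.  7. 15. 16. 12. 16.  3. -8. -3. -4. -3. -2. -4.  3. -5. -2.  8. -5.  9. -2. -9. -3.  0.  3. -3.  6. -8.]
180 [ 14.   8.  17.  13.  17.  13.  13.  10.  16. 182.  13.  20.   4. 174.   6.  -4.  -3. -11.  -2.   4.  -1.  -1.  -7.   3.  -4.   9.   4. -10.   8.   2.  -3.  10.  -5.   1.  -2.]
181 [ 12.  20.  15.  12.  17.  14.   9.   6. 167. 189. 160. 174. 168. 182. 162. 160. 169. 160. 161. 159. 157.   3.  -0.  nan   3.  -5.  -8.   1.   6.  -1.  -2.  -1.  -1.   1.   7.]
182 [ 13.  12.  13.   9.  14.  14.   4.  15. 167. 172. 163. 162. 175. 180. 170. 153. 170. 162. 170.  nan 170. 164. 159.   0.  -3.  -0.   3.   3.   4.   4.  -3.  -3.  -1.   2.   0.]
183 [  9.  10.   3.   7.   8.   7.  12.  21. 164. 159. 163. 164. 164. 164. 164. 159. 165. 162. 162. 164. 161. 156. 164.   0.  -6.   0.  -2.   0.   9.  -1.   2.   5.  -2.  -1.  -4.]
184 [ 22.  13.  12.  14.  21.  17.  14.   9.  13.
[... 4716 characters left out ...]
 159. 173. 159. 166. 165. 167. 165. 158. 166. 162. 160. 162.  15.  13.  16.  16.  20.  20.   6.   7.  19.  15.  14.  -4.]
211 [  9.  14.  10.  13.  12.  15.  22.  10.   8.  13.  18.  17.  10.   7.  12.  19.  12.   6.  21.  11. 160. 160.  16.  14.  14.   3.  17.   7.  10.  14.  15.  14.  13.  17.   3.]
212 [13. 15. 23. 11.  7. 17. 11. 11. 14. 17.  9.  6.  9. 11.  5.  5. 21. 11. 13. 20. 13.  8. 18. 12. 13. 10. 25. 10. 11. 15. 17.  0.  9. 15.  9.]
213 [15.  7. 12.  8. 19. 12. 13. 13. 21.  7. 25.  7. 17. 22. 13.  9. 14.  6. 20. 19. 14.  7. 16. 14. 10.  9. 19. 20. 15. 13. 11. 10. 15. 11.  6.]
[[ 0. -0. -1.]
 [ 1. -0.  0.]
 [-0. -1.  0.]]<stdin>:7: RuntimeWarning: invalid value encountered in cast
```

View pics/zmap.png

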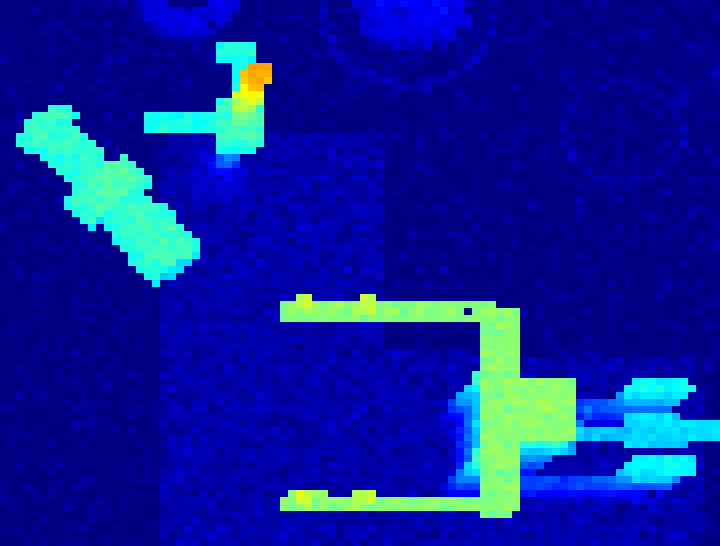

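Request:
{"name": "drive_tool", "arguments": {"linear": [[-4, -1, -2.7], [-8, -2, -5.4], [-12, -3, -8.1], [-16, -4, -10.8], [-20, -4, -13.5], [-24, -4, -16.2], [-28, -4, -19], [-31, -4, -22], [-34, -4, -24], [-36, -4, -25]], "spin": [0, -0.1, -0.2, -0.3, -0.4, -0.5, -0.53, -0.53, -0.53, -0.53], "gripper": [1, 1, 1, 1, 1, 1, 1, 1, 1, 1]}}

```text
t: 0.98
tcp_pos: [317.7, 290.6, 272.9]
eef_rot: [-0.424, 0.425, 0.566, -0.565]
ft_force: [1.2, 0.3, -0.5]
finger_gap: 91.2
```

Request:
{"name": "drive_tool", "arguments": {"linear": [[0, 0, 0], [0, 0, 0]], "spin": [0, 0], "gripper": [1, 1]}}

```text
t: 1.15
tcp_pos: [318.0, 290.9, 273.0]
eef_rot: [-0.426, 0.426, 0.565, -0.564]
ft_force: [0.5, -0.2, 1.6]
finger_gap: 91.1
```

```bash
python3 - <<'E'
from h import *
from scipy.spatial.transform import Rotation as R
snap('wrist','w1')
s=robot.sense();print(s['t'],s['tcp_pos']);print(np.round(R.from_quat(s['eef_rot'],scalar_first=True).as_matrix(),3))
E
```

```text
1.2 [317.64544412 292.01126112 272.99953072]
[[-0.277  0.    -0.961]
 [ 0.961  0.    -0.277]
 [ 0.    -1.    -0.   ]]
```

View pics/w1.png

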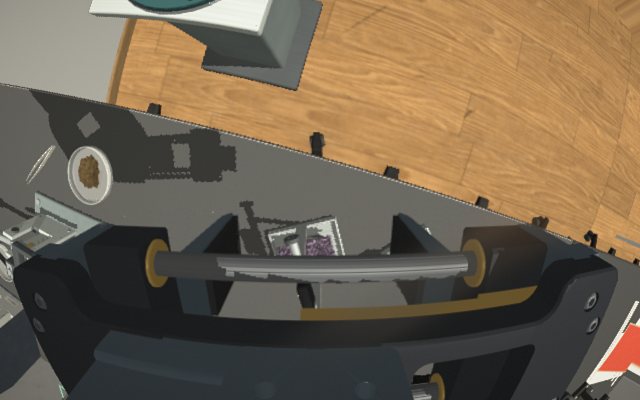

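Request:
{"name": "drive_tool", "arguments": {"linear": [[0, 0.5, -4], [0, 1, -8], [0, 1.2, -12], [0, 1.2, -15], [0, 1.2, -15.8], [0, 1.2, -15.8], [0, 1.2, -15.8]], "spin": [-0.1, -0.2, -0.25, -0.25, -0.25, -0.25, -0.25], "gripper": [1, 1, 1, 1, 1, 1, 1]}}

```text
t: 1.78
tcp_pos: [468.0, 337.1, 260.2]
eef_rot: [0.351, -0.35, -0.614, 0.615]
ft_force: [-0.4, 0.3, 0.4]
finger_gap: 91.1
```

```bash
python3 - <<'E'
from h import *
from scipy.spatial.transform import Rotation as R
snap('wrist','w2')
s=robot.sense();print(s['t'],s['tcp_pos']);print(np.round(R.from_quat(s['eef_rot'],scalar_first=True).as_matrix(),3))
E
```

```text
1.8333 [467.62993885 336.80575316 260.34477708]
[[-0.508 -0.001 -0.861]
 [ 0.861 -0.001 -0.508]
 [ 0.    -1.     0.001]]
```

View pics/w2.png

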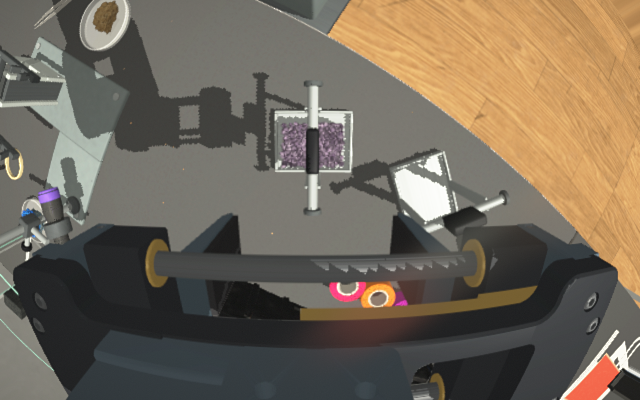

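```bash
cat >> h.py <<'E'
def fcloud(z):
    d=z['d'];K=z['K'];T=z['T'];v,u=np.mgrid[:400,:640]
    x=(u-K[0,2])/K[0,0];y=(v-K[1,2])/K[1,1];th=np.hypot(x,y)+1e-9
    P=np.stack([np.sin(th)*x/th,np.sin(th)*y/th,np.cos(th)],-1)
    P=P/P[...,2:]*d[...,None]
    W=P@T[:3,:3].T+T[:3,3]; W[d==0]=np.nan
    return W
def fproj_plane(z,u,v,h):
    K=z['K'];T=z['T'];x=(u-K[0,2])/K[0,0];y=(v-K[1,2])/K[1,1];th=np.hypot(x,y)+1e-9
    r=T[:3,:3]@np.array([np.sin(th)*x/th,np.sin(th)*y/th,np.cos(th)])
    return T[:3,3]+r*(h-T[2,3])/r[2]
E
python3 - <<'E'
from h import *
np.set_printoptions(precision=1,suppress=True,linewidth=150)
z=load('w2');W=fcloud(z);im=z['im'].astype(int)
cv2.imwrite('pics/w2c.png',cv2.resize(z['im'][70:225,255:370][:,:,::-1],None,fx=5,fy=3.8,interpolation=cv2.INTER_CUBIC))
for u,v in [(313,90),(313,110),(313,150),(313,200),(313,210),(290,150),(277,118)]: print(u,v,W[v,u],im[v,u])
sub=(slice(75,220),slice(298,328)); w=W[sub].reshape(-1,3)
m=(w[:,2]>138);t=w[m];print('tab',m.sum(),np.nanmedian(t[:,2]),(t.min(0)+t.max(0))/2,t.min(0),t.max(0))
m=(w[:,2]>90)&(w[:,2]<132);b=w[m];d=np.linalg.svd(b[:,:2]-b[:,:2].mean(0))[2][0];print(d,np.degrees(np.arctan2(d[1],d[0])))
s=b[:,:2]@d;print(s.min(),s.max());n=np.array([-d[1],d[0]]);print('perp mid',np.median(b[:,:2]@n),'tab',t[:,:2]@n@np.ones(len(t))/len(t), (t[:,:2]@d).min(),(t[:,:2]@d).max(),(t[:,:2]@n).min(),(t[:,:2]@n).max())
print('end',fproj_plane(z,314,82,118),fproj_plane(z,314,213,118))
c=d*(s.min()+s.max())/2+n*(t[:,:2]@n).mean();print('centre',c)
E
```

```text
313 90 [383.9 285.4 119.4] [229 232 224]
313 110 [400.3 295.1 119.3] [232 235 227]
313 150 [430.5 313.2 147.6] [59 57 57]
313 200 [474.7 339.  121.1] [233 235 227]
313 210 [483.9 344.4 119.3] [103 106 100]
290 150 [454.1 293.9  37.4] [143 124 138]
277 118 [429.9 257.2   6.1] [161 163 155]
tab 586 146.97562571993362 [431.8 313.3 146.1] [413.  299.7 143.4] [450.7 326.9 148.8]
[0.9 0.5] 30.192813003212674
465.9138662852316 595.8435187707735
perp mid 53.40467034265052 tab 53.32067831991398 510.75730933472556 549.9797222051503 48.061929042865906 58.65023912993905
end [376.7 282.2 118. ] [486.4 347.1 118. ]
centre [432.  313.1]
```

View pics/w2c.png

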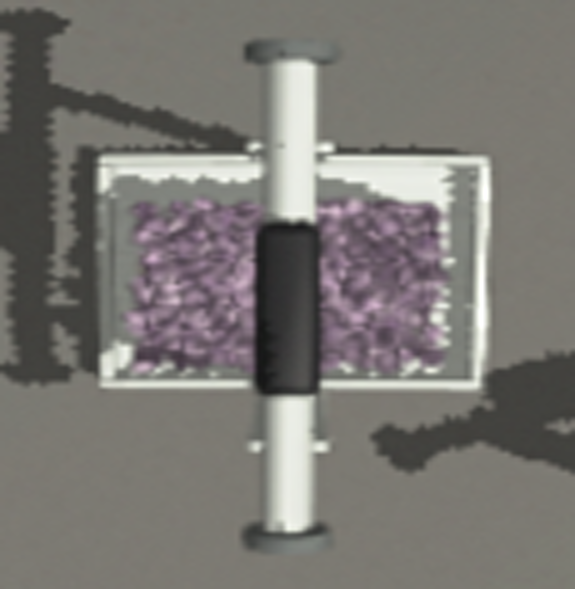

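Request:
{"name": "drive_tool", "arguments": {"linear": [[-0.1, 2, 2], [-0.2, 5, 4], [-0.2, 8.5, 4.3], [-0.2, 11, 4.3], [-0.2, 12.3, 4.3], [-0.2, 12.3, 4.3], [-0.2, 12.3, 4.3], [-0.2, 12.3, 4.3]], "spin": [0, 0, 0, 0, 0, 0, 0, 0], "gripper": [1, 1, 1, 0.7, 0.5, 0.4, 0.4, 0.4], "squeeze": 35}}

```text
t: 2.5
tcp_pos: [433.0, 313.3, 139.1]
eef_rot: [-0.351, 0.351, 0.614, -0.614]
ft_force: [0.5, -0.1, 0.6]
finger_gap: 60.8
```

Request:
{"name": "drive_tool", "arguments": {"linear": [[0, 0, 0], [0, 0, 0], [0, 0, 0], [0, 0, 0], [0, 0, 0], [0, 0, 0], [0, 0, 0], [0, 0, 0]], "spin": [0, 0, 0, 0, 0, 0, 0, 0], "gripper": [0.3, 0.2, 0.15, 0.05, 0, 0, 0, 0]}}

```text
t: 3.17
tcp_pos: [432.9, 312.7, 137.7]
eef_rot: [0.351, -0.351, -0.614, 0.614]
ft_force: [0.3, -0.9, -4.1]
finger_gap: 11.6
```

Request:
{"name": "drive_tool", "arguments": {"linear": [[0, -0.3, 0], [0, -1, 0], [0, -2.5, 0], [0, -5, 0], [0, -8, 0], [0, -11, 0], [0, -13.5, 0], [0, -15, 0], [0, -15.5, 0], [0, -15.5, 0]], "spin": [0, 0, 0, 0, 0, 0, 0, 0, 0, 0], "gripper": [0, 0, 0, 0, 0, 0, 0, 0, 0, 0]}}

```text
t: 4.0
tcp_pos: [433.3, 313.0, 294.1]
eef_rot: [-0.351, 0.351, 0.615, -0.613]
ft_force: [1.0, 0.5, -4.5]
finger_gap: 12.0
```

```bash
python3 - <<'E'
from h import *
from scipy.spatial.transform import Rotation as R
np.set_printoptions(precision=1,suppress=True,linewidth=150)
s=robot.sense();print(s['t'],s['tcp_pos'],s['ft_force'],s['finger_gap'])
z=load('top0'); W=cloud(z)
def blk(u0,u1,v0,v1,lo,hi):
    w=W[v0:v1,u0:u1].reshape(-1,3); return w[(w[:,2]>lo)&(w[:,2]<hi)]
a=blk(368,395,178,186,140,200);b=blk(368,395,206,213,140,200)
for p in (a,b):
    # column centroid line fit
    d=np.polyfit(p[:,1],p[:,0],1);print(len(p),d,np.polyval(d,60),p.min(0),p.max(0),np.median(p[:,2]))
    h=p[p[:,2]>177];print(h)
c=blk(395,400,176,215,140,200);print('cross',np.polyfit(c[:,0],c[:,1],1),c.min(0),c.max(0))
t=blk(335,361,150,180,100,200);print('torch',t.min(0),t.max(0),np.percentile(t[:,2],[50,80,90,95]))
i=t[:,2]>t[:,2].max()-15;dd=np.linalg.svd(t[:,:2]-t[:,:2].mean(0))[2][0];print(dd)
print('lever'); 
for u in range(405,500,6):
    col=W[190:212,u];k=col[:,2]>40;print(u,col[k].mean(0) if k.any() else None)
E
```

```text
4.0 [433.3 313.  294.1] [ 1.   0.5 -4.5] 12.006017984123531
78 [  0. 603.] 603.2354925033512 [598.  -95.3 153. ] [608.2  -8.9 188.5] 163.49280085383452
[[606.3 -17.5 182.4]
 [605.7 -42.2 184.1]
 [603.5 -14.2 178.9]
 [601.3 -16.7 188.5]
 [602.4 -42.3 182.6]
 [602.5 -46.  182. ]
 [599.2 -46.  180.4]]
58 [  0.  503.3] 504.19200563382014 [499.3 -92.4 154.7] [508.1  -5.2 192.6] 165.51272226027925
[[503.5 -10.  192.6]
 [505.8 -15.1 178.6]
 [504.6 -42.7 183.8]
 [500.6 -10.4 188.6]
 [500.7 -14.  187.8]
 [502.2 -39.9 177.1]
 [500.8 -42.3 185.7]]
cross [ -0.  -85.7] [ 497.2 -113.6  149.9] [607.4 -95.  173. ]
torch [629.4  21.6 104.4] [721.1 107.9 152.1] [134.7 141.7 144.3 146.9]
[-0.8 -0.5]
lever
405 [ 544.4 -137.3  133. ]
411 [ 548.3 -169.9   73.7]
417 [ 548.5 -186.3  106.3]
423 [ 548.8 -207.6  110.5]
429 [ 547.2 -228.   118.1]
435 [ 546.4 -249.2  121.3]
441 [ 545.3 -270.   126.2]
447 [ 545.5 -292.5  123.7]
453 [ 545.7 -312.3  131.9]
459 [ 544.7 -333.   135.9]
465 [ 544.2 -354.2  137.7]
471 [ 543.4 -375.   141. ]
477 None
483 None
489 [ 590.2 -476.8   40.9]
495 [ 590.5 -497.3   48.4]
```

Request:
{"name": "drive_tool", "arguments": {"linear": [[-0.8, -0.3, -0.2], [-2.8, -0.6, -0.5], [-5.8, -1, -1.1], [-9.5, -1.5, -1.8], [-13, -2, -2.5], [-16.7, -2.4, -3.2], [-20.3, -2.6, -3.9], [-23.6, -2.6, -4.5], [-26.2, -2.6, -5], [-27.5, -2.6, -5.3]], "spin": [0.02, 0.06, 0.11, 0.18, 0.25, 0.32, 0.39, 0.45, 0.5, 0.53], "gripper": [0, 0, 0, 0, 0, 0, 0, 0, 0, 0]}}

```text
t: 4.83
tcp_pos: [619.5, 99.6, 317.0]
eef_rot: [0.501, -0.501, -0.498, 0.5]
ft_force: [-0.3, -0.4, -5.2]
finger_gap: 11.8
```

Request:
{"name": "drive_tool", "arguments": {"linear": [[0, 0, 0], [0, 0, 0], [0, 0, 0]], "spin": [0, 0, 0], "gripper": [0, 0, 0]}}

```text
t: 5.08
tcp_pos: [617.5, 103.1, 317.9]
eef_rot: [0.5, -0.499, -0.5, 0.501]
ft_force: [-0.6, -0.6, -3.8]
finger_gap: 12.0
```

```bash
python3 - <<'E'
from h import *
from scipy.spatial.transform import Rotation as R
snap('wrist','w3')
s=robot.sense();print(s['t'],s['tcp_pos']);print(np.round(R.from_quat(s['eef_rot'],scalar_first=True).as_matrix(),3))
E
```

```text
5.1333 [617.48556163 103.34750992 318.18612051]
[[-0.003 -0.001 -1.   ]
 [ 1.     0.    -0.003]
 [ 0.    -1.     0.001]]
```

View pics/w3.png

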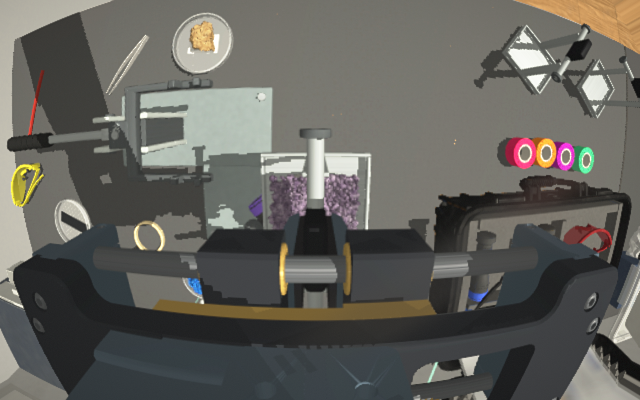

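```bash
python3 - <<'E'
from h import *
np.set_printoptions(precision=1,suppress=True,linewidth=150)
z=load('w3');W=fcloud(z)
cv2.imwrite('pics/w3c.png',cv2.resize(z['im'][60:240,0:290][:,:,::-1],None,fx=2.75,fy=2.75,interpolation=cv2.INTER_CUBIC))
m=(W[...,2]>100)&(W[...,2]<300)&(W[...,1]<60)&(W[...,0]<640)&(W[...,0]>480)
Z=np.where(m,W[...,2],0)[60:240,0:290]
c=cv2.applyColorMap(np.clip((Z-100)*2.5,0,255).astype(np.uint8),cv2.COLORMAP_JET)
cv2.imwrite('pics/w3z.png',cv2.resize(c,None,fx=2.75,fy=2.75,interpolation=cv2.INTER_NEAREST))
for lo,hi in ((490,520),(590,620)):
    k=m&(W[...,0]>lo)&(W[...,0]<hi)&(W[...,1]>-100)&(W[...,2]>150);p=W[k]
    print(len(p),p.min(0),p.max(0))
    for y in range(-100,5,3):
        q=p[abs(p[:,1]-y)<1.5]
        if len(q):print(y,len(q),q[:,2].max(),np.median(q[:,2]),q[:,0].min(),q[:,0].max(),q[:,0].mean())
E
```

```text
807 [499.  -99.9 150.4] [519.9  -3.8 183.9]
-100 15 166.1491052153131 164.61514670476225 500.3076784707765 517.4395598118219 508.8598693215314
-97 61 166.4734251577172 164.1182260561626 499.6675761094423 519.9037918003215 511.4931201780645
-94 69 165.84408159486912 159.84461684577514 499.808269575555 519.9392579634479 510.5692943248082
-91 15 165.4352470410006 163.54209858389464 499.24046537809744 506.8918639762019 503.6193761336493
-88 17 166.33582363524351 164.35492191603288 499.66077858226026 507.4872438097812 503.92619009044006
-85 20 165.56666192759207 164.09731186655142 499.7997868413517 507.25836574095274 503.6014015442749
-82 18 165.2920710507322 163.6618852932678 500.16338160941297 507.66539948741826 504.2518297763436
-79 19 164.85411346987433 163.8294328285947 499.2879861454644 507.81427569151964 503.8097727254657
-76 20 165.6719334997265 163.60228415512998 499.70156532074213 507.4973098501714 504.0134773062562
-73 20 166.82115324311275 163.79103107698364 499.0178572676629 507.7995755052465 503.73316880131824
-70 17 166.20487926237774 164.37841717655925 500.50388398370836 5
[... 4689 characters left out ...]
 603.2782823083732
-25 16 165.1393627760341 163.50831385509036 600.3519806072212 607.7135229615886 602.6387128118265
-22 6 166.73578719636805 160.92785892084677 600.5915628999121 601.1182141117615 600.8095018710118
-19 17 182.75000653878413 172.6172061423096 600.3926885491696 608.0620643035733 601.8682937889803
-16 45 183.65470471628902 180.17726231166347 600.43428909597 608.2791983533721 603.6138313840954
-13 60 183.04471862374368 173.689893678162 600.6661697931785 608.3455991226879 604.256143646672
-10 23 165.2399674910966 163.46713894842162 601.2512186710385 608.0272606848005 604.1565400193633
-7 32 164.1069378556527 157.48363991775344 601.5299532262434 608.0253561013533 604.6787528934858
```

View pics/w3c.png

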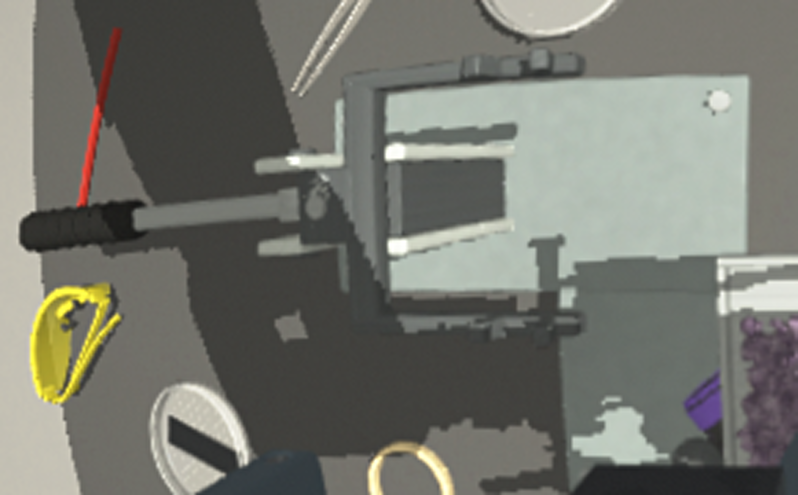

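View pics/w3z.png

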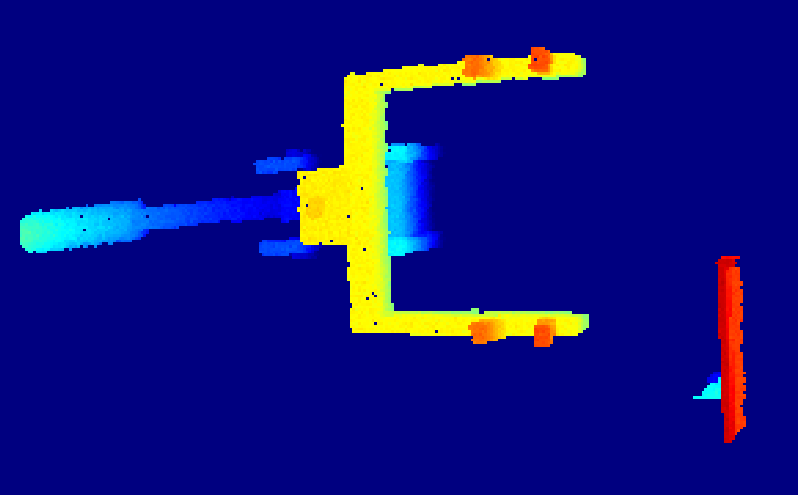

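```bash
python3 - <<'E'
from h import *
np.set_printoptions(precision=1,suppress=True,linewidth=150)
z=load('w3');W=fcloud(z)
for v in range(128,215,6):
    r=W[v,300:332];k=r[:,2]>285
    if k.any():print(v,r[k].min(0),r[k].max(0))
for u,v in [(270,160),(300,160),(340,160),(363,160),(300,200)]:print(u,v,W[v,u])
E
```

```text
128 [551.6  94.7 295.7] [551.7 111.4 302.4]
134 [554.7  94.9 297.7] [555.  111.4 305.1]
140 [558.1  98.7 296.8] [558.5 107.6 301.9]
146 [561.5  98.7 298.1] [561.7 107.6 301. ]
152 [564.8  98.7 297. ] [565.2 107.6 301. ]
158 [568.1  98.7 297.3] [568.6 107.6 301.2]
164 [571.4  98.7 297.2] [571.9 107.7 300.9]
170 [574.9  95.5 288.4] [576.8 110.9 300.5]
176 [578.1  95.7 293.8] [579.5 110.7 301. ]
182 [581.4  98.7 297. ] [582.4 107.8 301.8]
188 [584.8  98.6 295.7] [586.1 107.9 301.7]
194 [588.5  98.6 296.3] [589.5 107.9 300.7]
200 [591.8  98.6 296.5] [593.1 107.9 301.4]
206 [595.4  98.7 297.4] [596.4 107.9 301. ]
212 [596.1  98.3 305.2] [597.7 108.3 310.4]
270 160 [584.2  61.1 183.9]
300 160 [584.2  89.3 184.6]
340 160 [584.1 126.4 184. ]
363 160 [583.9 148.2 183.4]
300 200 [613.4  90.7 219.5]
```

Request:
{"name": "drive_tool", "arguments": {"linear": [[-0.3, 0, 0.8], [-0.8, 0, 2.4], [-1.4, 0.2, 4.4], [-2, 1, 5.8], [-2.3, 2.8, 6.2], [-2.3, 5.2, 6.2], [-2.3, 7.6, 6.2], [-2.3, 9.2, 6.2], [-2.3, 9.6, 6.2], [-2.3, 9.6, 6.2]], "spin": [0.01, 0.02, 0.03, 0.03, 0.03, 0.03, 0.03, 0.03, 0.03, 0.03], "gripper": [0, 0, 0, 0, 0, 0, 0, 0, 0, 0]}}

```text
t: 5.97
tcp_pos: [555.1, 79.9, 222.1]
eef_rot: [0.507, -0.506, -0.493, 0.494]
ft_force: [0.2, -0.9, -4.0]
finger_gap: 11.8
```

Request:
{"name": "drive_tool", "arguments": {"linear": [[0, 0, 0], [0, 0, 0], [0, 0, 0]], "spin": [0, 0, 0], "gripper": [0, 0, 0]}}

```text
t: 6.22
tcp_pos: [556.8, 79.7, 224.1]
eef_rot: [-0.506, 0.507, 0.494, -0.493]
ft_force: [0.3, -0.3, -5.1]
finger_gap: 11.9
```

```bash
python3 - <<'E'
from h import *
from scipy.spatial.transform import Rotation as R
snap('wrist','w4')
s=robot.sense();print(s['t'],s['tcp_pos']);print(np.round(R.from_quat(s['eef_rot'],scalar_first=True).as_matrix(),3))
E
```

```text
6.2667 [556.79725944  79.68477247 223.93099595]
[[ 0.028  0.002 -1.   ]
 [ 1.     0.     0.028]
 [ 0.    -1.    -0.002]]
```

View pics/w4.png

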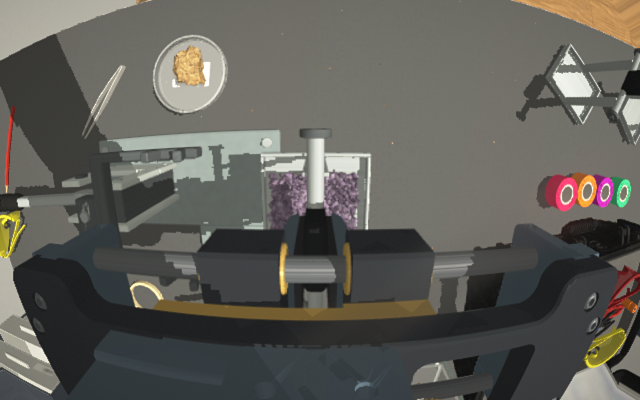

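```bash
python3 - <<'E'
from h import *
np.set_printoptions(precision=1,suppress=True,linewidth=150)
z=load('w4');W=fcloud(z)
s=np.s_[120:260,:]
k=(W[...,0]>480)&(W[...,0]<525)&(W[...,1]>-95)&(W[...,1]<10)&(W[...,2]>140);p=W[k]
for y in range(-90,5,3):
    q=p[abs(p[:,1]-y)<1.5]
    if len(q):print(y,len(q),q[:,2].max(),np.median(q[:,2]),q[q[:,2]>155][:,0].min(),q[:,0].max(),q[:,0].mean())
for v in range(126,212,8):
    r=W[v,295:335];k=r[:,2]>190
    if k.any():print(v,r[k].min(0),r[k].max(0))
E
```

```text
-90 26 166.2798913731295 164.17033882508906 498.8080108441525 506.5190465483727 502.70609249082975
-87 30 165.38926913383796 163.6427420999621 499.00454689081596 506.06788646574176 502.2430479762604
-84 24 165.48253785553433 163.96061260691653 499.3121317846389 506.2071587763734 502.45690941869
-81 29 165.58930774614845 164.06900322309176 498.97127850944617 506.41010661054975 502.7114192352614
-78 29 166.0326811085325 164.13213790380635 499.0758972367374 506.7079453127831 502.6306265780506
-75 30 165.78423480091462 164.30865284138474 499.238898037958 506.77225880506853 502.86239857235836
-72 32 165.96851609754947 163.94775558385953 499.52864370236296 507.04309206651527 502.9874515153589
-69 29 165.83225786545813 163.89406118077136 499.77365967373487 506.62532896551966 502.9514068599973
-66 28 165.41012225723742 164.16427877539684 499.2604777030293 506.7239492114991 502.58433099823134
-63 30 165.54307305350582 163.9324080818833 499.52534562984073 507.02545737659483 503.51133852021024
-60 38 165.82457301579063 163.9700055469142 499.58675251223957 507.25445911161444 502.99453580140835
-
[... 1812 characters left out ...]
7036878680868 502.75707099962574 524.9738741564672 517.9135809372999
0 347 327.95343214502714 322.738336216261 516.1249904620917 524.9875431130303 518.6023294374403
3 460 328.1398333718548 316.70858006481103 516.2500512128478 524.8564321457709 518.113364230373
134 [494.1  73.4 202.8] [494.8  90.  210.6]
142 [498.7  77.1 203.4] [499.1  86.  206.5]
150 [503.1  77.  203.3] [503.6  85.9 207. ]
158 [507.5  76.9 203.2] [508.2  85.8 207.6]
166 [512.   76.7 202.6] [512.8  85.7 207.3]
174 [516.4  73.5 199.3] [518.   88.6 207.5]
182 [520.9  76.4 203.4] [521.8  85.5 207.6]
190 [525.6  76.3 202.6] [526.8  85.4 207.2]
198 [530.   76.1 202.2] [531.6  85.4 208.1]
206 [535.   75.9 201.9] [536.5  85.3 206.8]
```

Request:
{"name": "drive_tool", "arguments": {"linear": [[-0.4, 0, 0], [-1.5, 0, 0], [-3, 0, 0], [-5, 0, -0.1], [-7, 0, -0.1], [-8.8, 0, -0.1], [-10, 0, -0.15], [-10.6, 0, -0.15], [-10.8, 0, -0.15], [-10.8, 0, -0.15]], "spin": [0, 0, 0, 0, 0, 0, 0, 0, 0, 0], "gripper": [0, 0, 0, 0, 0, 0, 0, 0, 0, 0]}}

```text
t: 7.1
tcp_pos: [554.8, -28.6, 222.9]
eef_rot: [0.507, -0.507, -0.493, 0.493]
ft_force: [-0.6, 0.2, -2.9]
finger_gap: 11.7
```

Request:
{"name": "drive_tool", "arguments": {"linear": [[0, 0, 0], [0, 0, 0], [0, 0, 0], [0, 0, 0]], "spin": [0, 0, 0, 0], "gripper": [0, 0, 0, 0]}}

```text
t: 7.43
tcp_pos: [554.8, -27.9, 222.8]
eef_rot: [0.507, -0.507, -0.493, 0.493]
ft_force: [-0.0, 0.8, -3.8]
finger_gap: 12.1
```

```bash
python3 - <<'E'
from h import *
from scipy.spatial.transform import Rotation as R
snap('wrist','w5')
np.set_printoptions(precision=1,suppress=True,linewidth=150)
s=robot.sense();print(s['t'],s['tcp_pos'],s['ft_force'])
z=load('w5');W=fcloud(z)
cv2.imwrite('pics/w5c.png',cv2.resize(z['im'][100:240,180:420][:,:,::-1],None,fx=3.3,fy=3.3,interpolation=cv2.INTER_CUBIC))
for v in range(110,212,4):
    r=W[v,270:360];k=(r[:,2]>140)&(r[:,2]<230)
    if k.any():print(v,r[k][:, :].min(0),r[k].max(0))
for v in (138,142,146,150,154): print(v,np.round(W[v,285:345:2,1:],0).astype(int).tolist())
E
```

```text
7.4833 [554.8 -28.  222.8] [ 1.   0.3 -4.2]
130 [489.9 -34.3 201. ] [490.4 -17.6 209.5]
134 [492.  -34.3 202.8] [492.6 -17.7 209.3]
138 [494.4 -30.5 201.8] [494.7 -21.7 206.3]
142 [496.6 -30.6 202.7] [497.  -21.7 205.7]
146 [498.8 -57.2 162.6] [502.9  -5.1 206.5]
150 [501.  -57.3 163.2] [505.7  -5.2 206.8]
154 [503.2 -57.4 162.2] [508.6  -5.  206.2]
158 [505.4 -30.8 202.3] [506.1 -21.9 206.1]
162 [507.7 -34.4 156.8] [514.6 -18.8 205.8]
166 [509.8 -34.5 173.5] [515.  -18.7 206.5]
170 [512.1 -34.3 192.7] [514.5 -18.9 206.4]
174 [514.4 -34.1 198.2] [515.8 -19.2 206.2]
178 [516.7 -31.2 201.8] [517.6 -22.1 205.8]
182 [518.8 -31.3 201.4] [520.  -22.2 206.7]
186 [521.2 -31.3 201.6] [522.3 -22.2 205.9]
190 [523.4 -31.4 201.8] [524.4 -22.3 206.4]
194 [525.7 -31.5 201.1] [526.9 -22.3 206.3]
198 [528.  -31.6 200.5] [529.6 -22.3 206.5]
202 [530.5 -31.7 201.8] [531.5 -22.4 205.6]
206 [532.9 -31.7 202. ] [534.  -22.5 205.2]
210 [534.1 -32.4 202.5] [536.1 -22.  209.7]
138 [[-61, 14], [-59, 14], [-57, 13], [-54, 13], [-52, 14], [-50, 14], [-47, 14], [-45, 14], [-43, 15], [-40, 14], [-38, 14], [-31, 
[... 1022 characters left out ...]
 [-37, 176], [-36, 170], [-35, 164], [-33, 164], [-31, 202], [-30, 203], [-28, 205], [-27, 207], [-26, 205], [-25, 205], [-24, 205], [-23, 204], [-22, 203], [-20, 168], [-18, 171], [-17, 176], [-16, 182], [-15, 182], [-14, 181], [-13, 183], [-11, 182], [-10, 180], [-7, 164]]
154 [[-47, 163], [-44, 176], [-43, 178], [-42, 178], [-40, 179], [-39, 179], [-38, 179], [-37, 175], [-36, 170], [-35, 164], [-33, 164], [-31, 203], [-30, 205], [-29, 204], [-27, 206], [-26, 205], [-25, 204], [-24, 205], [-23, 205], [-22, 202], [-20, 168], [-18, 171], [-17, 175], [-16, 182], [-15, 182], [-14, 183], [-13, 183], [-11, 182], [-10, 181], [-7, 165]]<stdin>:11: RuntimeWarning: invalid value encountered in cast
```

View pics/w5c.png

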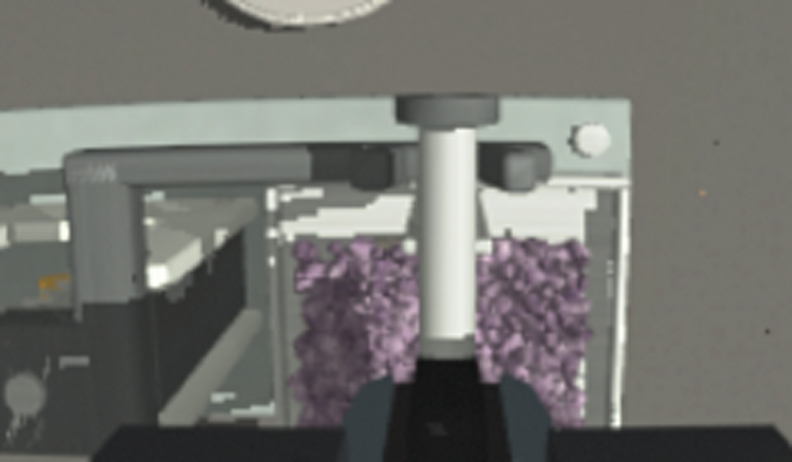

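Request:
{"name": "drive_tool", "arguments": {"linear": [[-0.1, 0.3, 0], [-0.1, 0.9, 0], [-0.1, 1.5, 0], [-0.1, 2.1, 0], [-0.1, 2.6, 0], [-0.1, 3, 0], [-0.1, 3.15, 0], [-0.1, 3.2, 0], [-0.1, 3.2, 0], [-0.1, 3.2, 0]], "spin": [0, 0, 0, 0, 0, 0, 0, 0, 0, 0], "gripper": [0, 0, 0, 0, 0, 0, 0, 0, 0, 0]}}

```text
t: 8.32
tcp_pos: [554.7, -29.4, 191.3]
eef_rot: [0.507, -0.507, -0.493, 0.493]
ft_force: [-6.6, 1.1, 8.0]
finger_gap: 11.5
```

```bash
python3 - <<'E'
from h import *
snap('wrist','w6')
np.set_printoptions(precision=1,suppress=True,linewidth=150)
s=robot.sense();print(s['t'],s['tcp_pos'],s['ft_force'])
z=load('w6');W=fcloud(z)
cv2.imwrite('pics/w6c.png',cv2.resize(z['im'][100:240,180:420][:,:,::-1],None,fx=3.3,fy=3.3,interpolation=cv2.INTER_CUBIC))
for v in range(126,212,4):
    r=W[v,300:345];k=(r[:,2]>140)&(r[:,2]<230)
    if k.any():print(v,r[k][:, :].min(0),r[k].max(0))
E
```

```text
8.3667 [554.7 -29.4 191.3] [-6.9  0.9  7.9]
130 [489.8 -35.7 170.1] [490.3 -19.  178.5]
134 [491.9 -35.7 171.7] [492.5 -19.2 178.5]
138 [494.3 -31.9 170.8] [494.7 -23.  174.4]
142 [496.5 -32.  171.2] [496.9 -23.1 174.5]
146 [498.7 -36.8 152. ] [501.   -9.8 174.5]
150 [500.9 -36.1 162.6] [502.2 -11.9 177.1]
154 [502.5 -36.  163.3] [504.5 -12.5 183.3]
158 [504.6 -36.2 162.9] [506.8 -12.6 183.3]
162 [506.7 -36.3 169.5] [508.5 -12.4 183.1]
166 [509.2 -35.9 142.5] [514.6 -14.  180.6]
170 [512.  -35.7 162.2] [514.2 -20.3 174.6]
174 [514.1 -35.5 166.7] [515.8 -20.6 175.3]
178 [516.5 -32.6 170.3] [517.2 -23.6 174.2]
182 [518.9 -32.7 170.1] [519.7 -23.6 173.9]
186 [521.  -32.8 170.5] [521.8 -23.7 174.6]
190 [523.3 -32.9 170.6] [524.4 -23.7 174.7]
194 [525.6 -33.  168.9] [527.1 -23.7 174.6]
198 [528.  -33.  169.9] [529.3 -23.8 174.4]
202 [530.2 -33.2 168.8] [531.7 -23.8 174.9]
206 [532.8 -33.2 170. ] [533.9 -23.9 174.1]
210 [533.9 -33.8 172.2] [535.7 -23.4 178. ]
```

View pics/w6c.png

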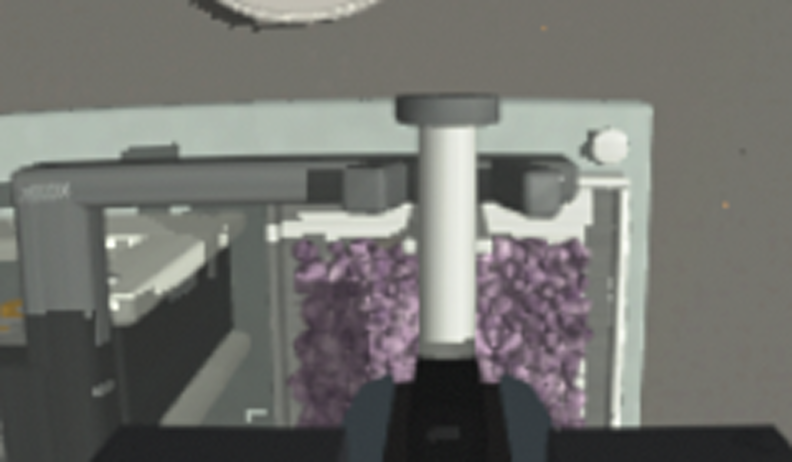

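Request:
{"name": "drive_tool", "arguments": {"linear": [[0, 0, 0], [0, 0, 0], [0, 0, 0], [0, 0, 0], [0, -0.5, 0], [0, -2, 0], [0, -5, 0], [0, -9, 0], [0, -12, 0], [0, -13, 0]], "spin": [0, 0, 0, 0, 0, 0, 0, 0, 0, 0], "gripper": [0.15, 0.25, 0.4, 0.4, 0.4, 0.4, 0.4, 0.4, 0.4, 0.4]}}

```text
t: 9.2
tcp_pos: [556.4, -29.6, 326.2]
eef_rot: [-0.505, 0.509, 0.494, -0.492]
ft_force: [0.4, -0.2, 1.4]
finger_gap: 36.5
```

```bash
python3 - <<'E'
from h import *
snap('wrist','w7');snap('top','t7');snap('side','s7')
np.set_printoptions(precision=1,suppress=True,linewidth=150)
s=robot.sense();print(s['t'],s['tcp_pos'],s['ft_force'],s['finger_gap'])
z=load('s7')
cv2.imwrite('pics/s7c.png',cv2.resize(z['im'][130:240,260:400][:,:,::-1],None,fx=5,fy=5,interpolation=cv2.INTER_CUBIC))
E
```

```text
9.35 [554.9 -29.4 321.2] [-0.3 -0.1 -0.9] 36.65909947891763
```

View pics/w7.png

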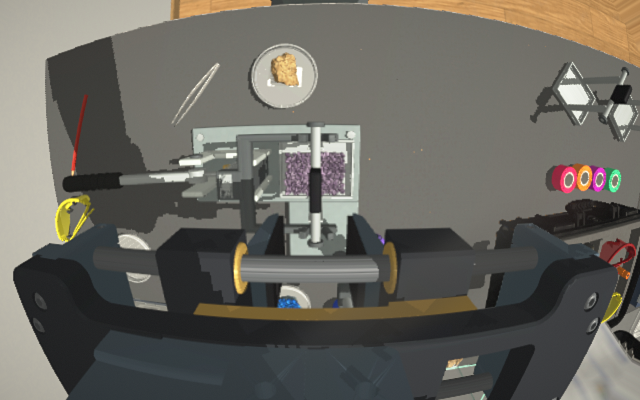

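View pics/s7c.png

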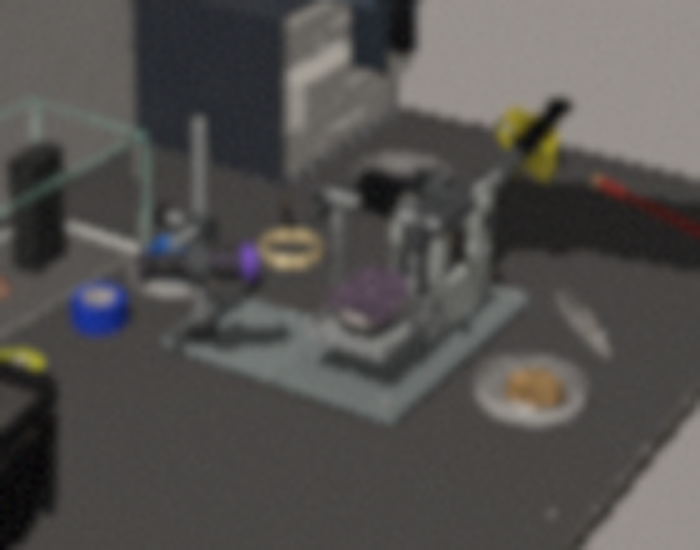

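```bash
python3 - <<'E'
from h import *
np.set_printoptions(precision=1,suppress=True,linewidth=150)
z=load('w7');W=fcloud(z)
for v in range(122,246,5):
    r=W[v,300:332];k=(r[:,2]>168)&(r[:,2]<180)
    if k.any():print(v,r[k].min(0),r[k].max(0))
print('far row'); 
for v in (225,228,231,234,237): print(v,W[v,296:332:2,:].round(0).tolist())
print('lever')
for u in range(66,200,6):
    col=W[165:195,u];k=(col[:,2]>40)
    if k.any(): print(u,np.nanmean(col[k],0),col[k].min(0),col[k].max(0))
z=load('t7');Wt=cloud(z)
print('toplever')
for u in range(411,480,4):
    col=Wt[190:212,u];k=col[:,2]>80;print(u,col[k].mean(0) if k.any() else None)
w=Wt[150:181,335:362].reshape(-1,3);w=w[(w[:,2]>100)&(w[:,2]<160)];print(len(w),w.min(0),w.max(0))
E
```

```text
127 [494.1 -31.7 171.6] [494.3 -23.8 174.3]
132 [499.  -31.8 171.8] [499.3 -23.9 175.8]
137 [503.2 -42.5 169.1] [504.5 -16.4 179.7]
142 [508.2 -42.6 169.8] [509.1 -12.7 179.6]
147 [513.8 -33.3 168.5] [514.5 -23.3 174.5]
152 [518.7 -32.4 171.1] [519.2 -24.4 174.3]
157 [523.7 -32.5 170.4] [524.1 -24.6 174.5]
162 [528.7 -32.7 170.9] [529.1 -24.7 174.1]
167 [533.6 -32.8 170.4] [534.4 -24.8 174.6]
217 [585.9 -34.4 171.4] [586.6 -26.1 173.8]
222 [590.9 -34.6 171.1] [592.2 -26.2 175.3]
227 [596.7 -34.8 170.4] [598.1 -26.3 174.6]
232 [600.1 -46.2 168.8] [604.3 -14.1 179.3]
237 [605.9 -46.4 170. ] [609.6 -19.3 178.8]
242 [613.3 -39.6 170.6] [615.5 -22.4 175.4]
far row
225 [[600.0, -52.0, 157.0], [600.0, -49.0, 156.0], [600.0, -47.0, 157.0], [601.0, -45.0, 156.0], [600.0, -43.0, 158.0], [601.0, -41.0, 157.0], [601.0, -38.0, 157.0], [601.0, -36.0, 157.0], [595.0, -34.0, 173.0], [595.0, -31.0, 174.0], [595.0, -29.0, 173.0], [595.0, -27.0, 173.0], [601.0, -25.0, 157.0], [601.0, -23.0, 157.0], [601.0, -21.0, 157.0], [601.0, -19.0, 157.0], [601.0, -16.0, 156.0], [601.0, -14.0, 156.0]]
228 [[601.0, 
[... 3140 characters left out ...]
[ 544. -199.   99.] [ 570.1 -192.8  120.7]
192 [ 556.7 -186.8  110.5] [ 542.4 -197.2   88.1] [ 570.5 -184.1  120.7]
198 [ 557.1 -180.5  105.2] [ 541.8 -194.2   72.6] [ 570.6 -175.9  120.5]
toplever
411 [443.1 -58.3 673.5]
415 [445.9 -71.6 656.7]
419 [ 549.3 -193.3  108.5]
423 [ 548.8 -207.6  110.3]
427 [ 548.3 -221.9  112.5]
431 [ 547.8 -236.2  114.3]
435 [ 547. -250.  118.]
439 [ 546.4 -264.1  120.4]
443 [ 546.  -278.3  122. ]
447 [ 545.4 -292.3  124.6]
451 [ 546.6 -306.2  127.5]
455 [ 545.7 -319.7  131.4]
459 [ 545.4 -334.   132.2]
463 [ 544.8 -347.9  134.7]
467 [ 543.4 -360.3  141.7]
471 [ 543.4 -375.   141. ]
475 [ 542.4 -388.   145.5]
479 None
241 [629.3  18.2 109.1] [720.3 107.7 155. ]
```

```bash
python3 - <<'E'
from h import *
from scipy.optimize import least_squares
np.set_printoptions(precision=1,suppress=True,linewidth=150)
print(robot.sense()['qpos'])
for tag in('top0','t7'):
    z=load(tag);W=cloud(z);im=z['im']
    w=W[150:182,335:362];ok=(w[...,2]>100)&(w[...,2]<165)
    p=w[ok];c=p[:,:2].mean(0);d=np.linalg.svd(p[:,:2]-c)[2][0]
    if d[0]>0:d=-d
    n=np.array([-d[1],d[0]]);s=(p[:,:2]-c)@d;r=(p[:,:2]-c)@n
    print(tag,len(p),c,d,s.min(),s.max())
    for a in np.arange(-60,60,8):
        q=p[(s>=a)&(s<a+8)];rr=r[(s>=a)&(s<a+8)]
        if len(q):print(a,len(q),rr.min(),rr.max(),'ridge z',q[abs(rr-np.median(rr))<6][:,2].mean())
    f=lambda x:np.hypot(r-x[0]-x[2]*s,p[:,2]-x[1])-16
    o=least_squares(f,[0,125,0],loss='soft_l1',f_scale=3);print(o.x,np.abs(o.fun).mean())
E
```

```text
[-0.1  0.1  2.  -0.   1.1 -1.6]
top0 258 [677.  63.] [-0.8 -0.5] -53.738627635178524 49.62642160896793
-60 1 -10.074836426487876 -10.074836426487876 ridge z 133.50174450829832
-52 19 -24.672279461628055 7.55121518195595 ridge z 139.39273606778696
-44 17 -22.11067706350857 0.9436974103452865 ridge z 135.78856318890044
-36 12 -18.189197241011883 3.2359107850532114 ridge z 135.7288601198232
-28 23 -18.218794428739315 49.114483348243844 ridge z 134.56378577749473
-20 23 -15.32485294544993 56.31995939641181 ridge z 131.24763093277397
-12 27 -23.298969336671778 59.42597985970327 ridge z 145.93845672943942
-4 22 -22.31755497358724 14.43852824675568 ridge z 145.31523035233045
4 24 -22.39481111624432 13.618173480932795 ridge z 137.2602880986769
12 16 -13.944730688227123 12.637116696592528 ridge z 138.360674834452
20 18 -14.494965318925143 14.220256342149833 ridge z 139.98395045438536
28 17 -15.313672897940283 11.953633568259056 ridge z 138.84182333562504
36 20 -15.87538115587934 15.055805044747617 ridge z 140.48101350312004
44 19 -13.385077509605459 13.525529928608691 ridge z 126.319027652776
[... 435 characters left out ...]
 ridge z 132.1634380660451
-12 21 -21.865572589752222 59.8016439190341 ridge z 143.30776947425034
-4 24 -22.348806327459894 13.658299018081484 ridge z 142.3447952468066
4 26 -22.260212787986404 13.939997720438303 ridge z 142.73856297071205
12 15 -18.958854014892086 8.733923375706416 ridge z 135.14493711363747
20 17 -14.252252400159204 16.247362085871828 ridge z 139.623304645796
28 19 -11.783360681934694 13.240383528826019 ridge z 139.57616200919952
36 12 -14.332376157203623 8.78811547579106 ridge z 135.6713895623292
44 15 -12.791433669168645 4.079825631689919 ridge z 135.29101205702602
52 2 -7.432117857728478 2.0545680131869544 ridge z 113.30535625114203
[  1.6 125.6   0.1] 6.780929643681764
```

Request:
{"name": "drive_tool", "arguments": {"linear": [[1.5, -2, -2], [4, -2, -5], [6.5, -2, -8.3], [9, -2, -11.5], [11.3, -2, -14.5], [13, -2, -16.6], [13.4, -2, -17.1], [13.4, -2, -17.1], [13.4, -2, -17.1]], "spin": [0, 0, 0, 0, 0, 0, 0, 0, 0], "gripper": [0.6, 0.8, 0.8, 0.8, 0.8, 0.8, 0.8, 0.8, 0.8]}}

```text
t: 10.1
tcp_pos: [728.5, 99.5, 338.7]
eef_rot: [0.507, -0.506, -0.492, 0.494]
ft_force: [-0.2, -0.6, -0.5]
finger_gap: 73.2
```

```bash
python3 - <<'E'
from h import *
snap('wrist','w8')
s=robot.sense();print(s['t'],s['tcp_pos'])
W=fcloud(load('w8'))
k=(W[...,0]>610)&(W[...,0]<730)&(W[...,1]>10)&(W[...,1]<120)&(W[...,2]>90)&(W[...,2]<170)
np.set_printoptions(precision=1,suppress=True,linewidth=150)
v,u=np.where(k);print(k.sum(),u.min(),u.max(),v.min(),v.max())
p=W[k];print(p.min(0),p.max(0),np.percentile(p[:,2],[50,80,90,95]))
E
```

```text
10.15 [728.33664645  99.12325384 339.44770676]
2721 232 323 97 182
[628.4  10.  112.5] [729.1 109.7 169.9] [136.3 139.9 142.6 144.2]
```

View pics/w8.png

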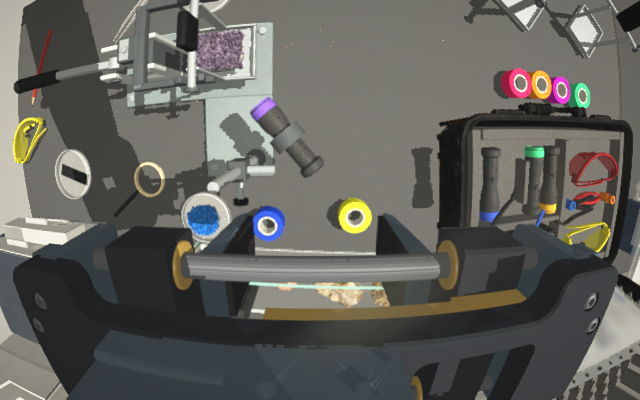

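```bash
python3 - <<'E'
from h import *
from scipy.optimize import least_squares
W=fcloud(load('w8'))
np.set_printoptions(precision=1,suppress=True,linewidth=150)
u,v=np.meshgrid(np.arange(640),np.arange(400))
k=(W[...,2]>90)&(W[...,2]<170)&(u>245)&(u<330)&(v>95)&(v<180)
p=W[k];a=np.array([635,32.]);d=np.array([.85,.52]);
q=p[:,:2];c=q.mean(0);d=np.linalg.svd(q-c)[2][0];d=d*np.sign(d[0]);n=np.array([-d[1],d[0]])
s=(q-c)@d;r=(q-c)@n;print(d)
for a in np.arange(-60,60,6):
    i=(s>=a)&(s<a+6)
    if i.sum()>5:print(a,i.sum(),r[i].min(),r[i].max(),'top',np.percentile(p[i,2],[50,90,98]))
i=(s>-48)&(s<-18);f=lambda x:np.hypot(r[i]-x[0]-x[2]*s[i],p[i,2]-x[1])-x[3]
o=least_squares(f,[0,125,0,16],loss='soft_l1');print(o.x,np.abs(o.fun).mean())
E
```

```text
[0.8 0.5]
-54 61 -12.727867893979859 16.32684399309108 top [137.2 139.6 140.2]
-48 134 -14.365336368441875 16.64938245933232 top [137.6 140.3 141.1]
-42 136 -14.454208788448648 16.263417162853248 top [138.3 140.4 141. ]
-36 137 -13.423144625956695 17.409067474895725 top [137.9 140.3 140.9]
-30 135 -12.971391224940811 17.806100411755764 top [138.  140.  140.5]
-24 137 -12.3957268131999 18.114053057457703 top [137.3 139.6 140.6]
-18 122 -10.604261725474727 17.306020209722234 top [136.2 138.3 139.1]
-12 138 -53.06323469214875 23.893794236823233 top [136.3 144.3 145.2]
-6 206 -54.573660767938264 25.00124243281916 top [141.1 144.4 145.1]
0 217 -57.70870551907703 25.258136936236053 top [140.5 144.3 145.4]
6 226 -61.95026493587191 25.853243684679484 top [134.8 144.  145.2]
12 177 -64.86491454738515 18.84351866831915 top [129.7 135.3 136. ]
18 153 -44.603152811379836 17.951485750547434 top [131.8 135.5 136.3]
24 107 -35.69174815865661 18.683398101507223 top [134.1 135.6 136.5]
30 100 -4.074638073656014 19.260688706811653 top [134.2 135.8 136.9]
36 118 -3.4263674176186782 23.601275038036782 top [134.6 137.3 139.4]
42 135 -5.476792402261572 24.941794495791093 top [138.  139.7 140.4]
48 73 -6.587339804485812 23.32875205629368 top [137.2 139.9 140.6]
[  3.9 124.5   0.1  15.4] 0.6103808157092772
```

Request:
{"name": "drive_tool", "arguments": {"linear": [[-3, 0, 1], [-7, 0, 2.5], [-10.8, 0, 4], [-14.6, 0, 5.5], [-18.4, 0, 7], [-22.2, 0, 8.5], [-26, 0, 10], [-29.8, 0, 11.5], [-33.6, 0, 13], [-37, 0, 14.3]], "spin": [0.1, 0.22, 0.34, 0.46, 0.58, 0.7, 0.82, 0.94, 1.06, 1.18], "gripper": [0.6, 0.6, 0.6, 0.6, 0.6, 0.6, 0.6, 0.6, 0.6, 0.6]}}

```text
t: 10.98
tcp_pos: [573.4, -268.3, 341.0]
eef_rot: [-0.696, 0.696, 0.125, -0.125]
ft_force: [1.6, 0.2, 0.1]
finger_gap: 54.7
```

Request:
{"name": "drive_tool", "arguments": {"linear": [[0, 0, 0]], "spin": [0], "gripper": [0.6]}}

```text
t: 11.07
tcp_pos: [572.6, -271.0, 340.9]
eef_rot: [-0.696, 0.697, 0.123, -0.124]
ft_force: [0.4, -0.5, -0.1]
finger_gap: 54.8
```

```bash
cat >> h.py <<'E'
from scipy.spatial.transform import Rotation as R
def go(x,y,z,yaw):
    s=robot.sense();M=R.from_quat(s['eef_rot'],scalar_first=True).as_matrix();p=s['tcp_pos']
    d=M.T@(np.array([x,y,z])-p)/10
    cy=np.degrees(np.arctan2(M[1,0],M[0,0]))
    print('t %.2f'%s['t'],p.round(1),'yaw %.2f'%cy,'f',s['ft_force'].round(1),'gap %.1f'%s['finger_gap'],'| lin cm',d.round(2),'spin %.3f'%-np.radians(yaw-cy))
E
python3 - <<'E'
from h import *
go(545.4,-340,230,-1.6)
E
```

```text
t 11.07 [ 572.6 -271.   340.9] yaw 20.10 f [ 0.4 -0.5 -0.1] gap 54.8 | lin cm [-4.92 11.1  -5.54] spin 0.379
```

Request:
{"name": "drive_tool", "arguments": {"linear": [[-1.5, 2.5, -1.7], [-3, 5, -3.4], [-4.2, 8, -4.8], [-4.9, 10.2, -5.5], [-4.9, 11.1, -5.5], [-4.9, 11.1, -5.5], [-4.9, 11.1, -5.5]], "spin": [0.1, 0.2, 0.3, 0.38, 0.38, 0.38, 0.38], "gripper": [0.6, 0.6, 0.6, 0.6, 0.6, 0.6, 0.6]}}

```text
t: 11.65
tcp_pos: [549.9, -334.5, 230.6]
eef_rot: [-0.707, 0.707, -0.005, 0.005]
ft_force: [0.5, -0.3, 0.1]
finger_gap: 54.6
```

```bash
python3 - <<'E'
from h import *
snap('wrist','w9');go(545.4,-340,127,-1.6)
E
```

```text
t 11.70 [ 550.4 -334.6  231.4] yaw -0.82 f [-0.5  0.2  0.1] gap 54.6 | lin cm [-0.51 10.43 -0.54] spin 0.014
```

View pics/w9.png

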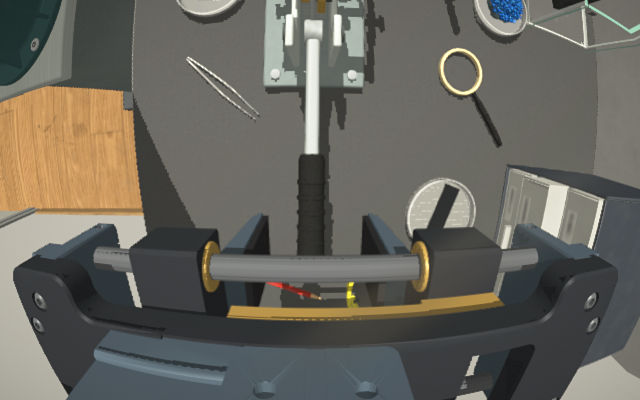

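Request:
{"name": "drive_tool", "arguments": {"linear": [[-0.3, 2, -0.3], [-0.5, 5, -0.5], [-0.5, 8, -0.5], [-0.5, 10, -0.5], [-0.5, 10.4, -0.5], [-0.5, 10.4, -0.5], [-0.5, 10.4, -0.5], [-0.5, 10.4, -0.5]], "spin": [0.014, 0.014, 0.014, 0.014, 0.014, 0.014, 0.014, 0.014], "gripper": [0.6, 0.6, 0.6, 0.6, 0.6, 0.5, 0.4, 0.3], "squeeze": 20}}

```text
t: 12.37
tcp_pos: [546.1, -340.3, 128.1]
eef_rot: [-0.706, 0.708, -0.01, 0.012]
ft_force: [0.2, -0.2, 0.7]
finger_gap: 37.4
```

Request:
{"name": "drive_tool", "arguments": {"linear": [[0, 0, 0], [0, 0, 0], [0, 0, 0], [0, 0, 0], [0, 0, 0]], "spin": [0, 0, 0, 0, 0], "gripper": [0.2, 0.1, 0.1, 0.1, 0.1]}}

```text
t: 12.78
tcp_pos: [545.9, -340.2, 126.8]
eef_rot: [-0.707, 0.707, -0.01, 0.012]
ft_force: [5.9, 1.2, 1.3]
finger_gap: 21.4
```

```bash
python3 - <<'E'
from h import *
go(545.4,-335.3,143.7,-1.6)
E
```

```text
t 12.78 [ 545.9 -340.2  126.8] yaw -1.77 f [5.9 1.2 1.3] gap 21.4 | lin cm [-0.06 -1.69  0.48] spin -0.003
```

Request:
{"name": "drive_tool", "arguments": {"linear": [[0.05, -0.5, 0.1], [0.05, -1, 0.3], [0.05, -1.5, 0.4], [0.05, -1.8, 0.45], [0.05, -1.9, 0.45], [0.05, -1.9, 0.45]], "spin": [0, 0, 0, 0, 0, 0], "gripper": [0.1, 0.1, 0.1, 0.1, 0.1, 0.1]}}

```text
t: 13.28
tcp_pos: [545.9, -335.5, 144.2]
eef_rot: [-0.707, 0.707, -0.01, 0.012]
ft_force: [10.7, -5.3, -17.4]
finger_gap: 21.2
```

```bash
python3 - <<'E'
from h import *
go(545.4,-335.3,56.3,-1.6)
z=np.load
snap('wrist','w10')
E
```

```text
t 13.28 [ 545.9 -335.5  144.2] yaw -1.78 f [ 10.7  -5.3 -17.4] gap 21.2 | lin cm [-0.07  8.79  0.02] spin -0.003
```

View pics/w10.png

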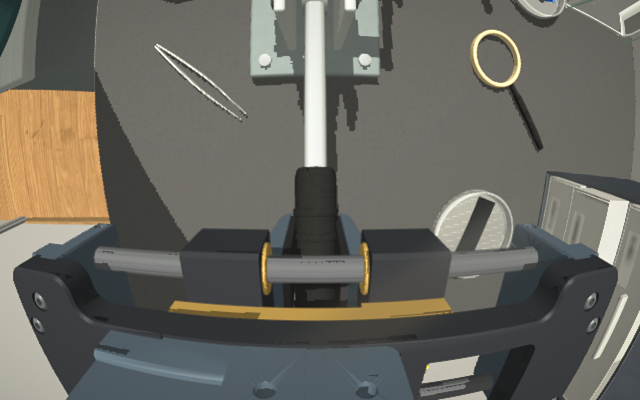

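Request:
{"name": "drive_tool", "arguments": {"linear": [[-0.1, 0.6, -0.1], [-0.1, 1.8, -0.3], [-0.1, 3, -0.5], [-0.1, 4.2, -0.55], [-0.1, 5.4, -0.5], [-0.1, 6.6, -0.4], [-0.1, 7.8, -0.2], [-0.1, 8.7, 0], [-0.1, 9.1, 0], [-0.1, 9.1, 0]], "spin": [0, 0, 0, 0, 0, 0, 0, 0, 0, 0], "gripper": [0.1, 0.1, 0.1, 0.1, 0.1, 0.1, 0.1, 0.1, 0.1, 0.1]}}

```text
t: 14.17
tcp_pos: [546.0, -336.0, 54.7]
eef_rot: [-0.707, 0.708, -0.01, 0.012]
ft_force: [8.1, -1.7, 0.6]
finger_gap: 21.5
```

```bash
python3 - <<'E'
from h import *
go(545.4,-335.3,143.7,-1.6)
snap('top','t10');snap('wrist','w11')
W=cloud(load('t10'));np.set_printoptions(precision=1,suppress=True)
for n,a in (('cross',W[184:208,395:399]),('prongS',W[208:212,382:394]),('prongN',W[181:185,382:394])):
    z=a[...,2].ravel();z=z[(z>140)&(z<230)];print(n,len(z),np.median(z) if len(z) else None)
E
```

```text
t 14.17 [ 546.  -336.    54.7] yaw -1.77 f [ 8.1 -1.7  0.6] gap 21.5 | lin cm [-0.04 -8.9   0.06] spin -0.003
cross 53 180.66982398148775
prongS 15 176.883607976848
prongN 23 178.6157786829108
```

View pics/t10.png

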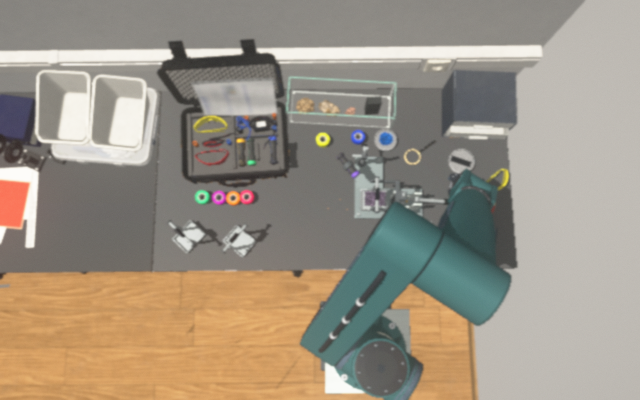

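View pics/w11.png

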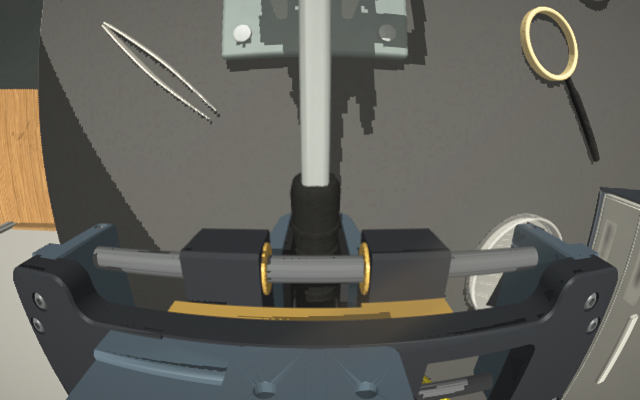

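Request:
{"name": "drive_tool", "arguments": {"linear": [[-0.1, 0.15, 0], [-0.2, 0.3, 0], [-0.2, 0.3, 0]], "spin": [0, 0, 0], "gripper": [0.1, 0.1, 0.1]}}

```text
t: 14.52
tcp_pos: [545.9, -336.5, 53.5]
eef_rot: [-0.706, 0.708, -0.009, 0.013]
ft_force: [11.4, 5.1, 19.7]
finger_gap: 21.5
```

```bash
python3 - <<'E'
from h import *
go(545.4,-335.3,143.7,-1.6)
E
```

```text
t 14.52 [ 545.9 -336.5   53.5] yaw -1.79 f [11.4  5.1 19.7] gap 21.5 | lin cm [ 0.   -9.02  0.09] spin -0.003
```

Request:
{"name": "drive_tool", "arguments": {"linear": [[0.1, -0.8, -0.2], [0.2, -2, -0.4], [0.2, -3.4, -0.55], [0.2, -4.8, -0.55], [0.2, -6.2, -0.45], [0.2, -7.5, -0.25], [0.2, -8.6, 0], [0.2, -9.3, 0.05], [0.2, -9.45, 0.05], [0.2, -9.45, 0.05]], "spin": [0, 0, 0, 0, 0, 0, 0, 0, 0, 0], "gripper": [0.1, 0.1, 0.1, 0.1, 0.1, 0.1, 0.1, 0.1, 0.1, 0.1]}}

```text
t: 15.35
tcp_pos: [545.9, -334.6, 145.2]
eef_rot: [-0.707, 0.707, -0.01, 0.012]
ft_force: [15.2, 1.3, -10.4]
finger_gap: 21.0
```

```bash
python3 - <<'E'
from h import *
go(545.4,-335.3,53.5,-1.6)
E
```

```text
t 15.35 [ 545.9 -334.6  145.2] yaw -1.78 f [ 15.2   1.3 -10.4] gap 21.0 | lin cm [-0.08  9.17 -0.06] spin -0.003
```

Request:
{"name": "drive_tool", "arguments": {"linear": [[-0.1, 0.6, -0.1], [-0.1, 1.8, -0.3], [-0.1, 3, -0.5], [-0.1, 4.2, -0.55], [-0.1, 5.4, -0.5], [-0.1, 6.6, -0.4], [-0.1, 7.8, -0.2], [-0.1, 8.8, -0.05], [-0.1, 9.4, -0.05], [-0.1, 9.45, -0.05]], "spin": [0, 0, 0, 0, 0, 0, 0, 0, 0, 0], "gripper": [0.1, 0.1, 0.1, 0.1, 0.1, 0.1, 0.1, 0.1, 0.1, 0.1]}}

```text
t: 16.18
tcp_pos: [546.0, -336.4, 52.3]
eef_rot: [-0.706, 0.708, -0.009, 0.013]
ft_force: [8.8, 1.4, 13.8]
finger_gap: 21.5
```

```bash
cat >> h.py <<'E'
def fork(tag):
    snap('top',tag);W=cloud(load(tag))
    for n,a in (('cross',W[182:208,394:400]),('prongS',W[207:212,382:394]),('prongN',W[180:185,382:394])):
        z=a[...,2].ravel();z=z[(z>140)&(z<250)];print(n,len(z),np.median(z) if len(z) else None)
E
python3 - <<'E'
from h import *
go(545.4,-335.3,143.7,-1.6);fork('t12')
z=load('t12');cv2.imwrite('pics/t12c.png',cv2.resize(z['im'][130:230,330:450][:,:,::-1],None,fx=6,fy=6,interpolation=cv2.INTER_CUBIC))
E
```

```text
t 16.18 [ 546.  -336.4   52.3] yaw -1.77 f [ 8.8  1.4 13.8] gap 21.5 | lin cm [-0.02 -9.14  0.08] spin -0.003
cross 81 190.99562138866918
prongS 18 192.54723232103413
prongN 27 192.56974134810525
```

View pics/t12c.png

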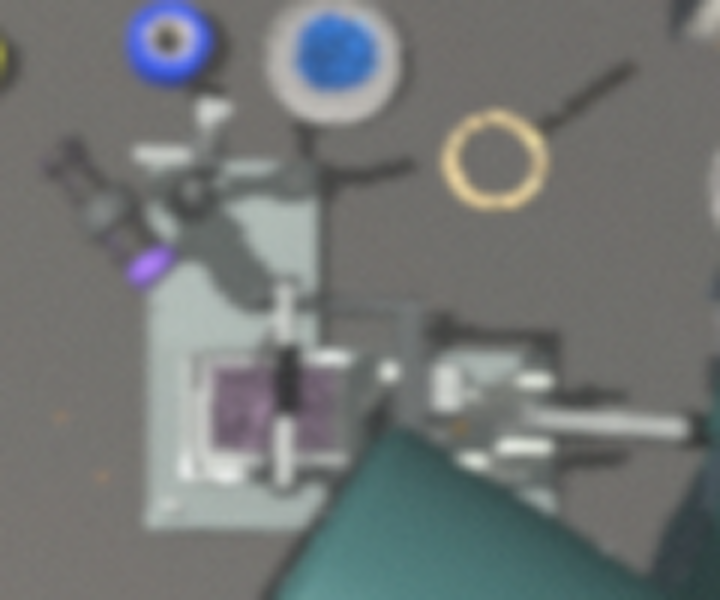

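```bash
python3 - <<'E'
from h import *
W=cloud(load('t12'));np.set_printoptions(precision=0,suppress=True)
for u,v in [(396,208),(400,205),(405,210),(395,220),(420,215),(450,230),(385,225),(440,210)]:print(u,v,W[v,u])
E
```

```text
396 208 [395.   7. 848.]
400 205 [405.  -4. 832.]
405 210 [392. -14. 838.]
395 220 [368.  12. 858.]
420 215 [383. -49. 823.]
450 230 [ 360. -136.  734.]
385 225 [357.  34. 862.]
440 210 [ 526. -296.   -5.]
```

Request:
{"name": "drive_tool", "arguments": {"linear": [[0.1, -0.8, -0.2], [0.1, -2, -0.4], [0.1, -3.4, -0.5], [0.1, -4.8, -0.5], [0.1, -6.2, -0.4], [0.1, -7.5, -0.2], [0.1, -8.6, 0], [0.1, -9.3, 0.05], [0.1, -9.45, 0.05], [0.1, -9.45, 0.05]], "spin": [0, 0, 0, 0, 0, 0, 0, 0, 0, 0], "gripper": [0.1, 0.1, 0.1, 0.1, 0.1, 0.1, 0.1, 0.1, 0.1, 0.1]}}

```text
t: 17.07
tcp_pos: [545.9, -334.6, 145.2]
eef_rot: [-0.707, 0.707, -0.01, 0.012]
ft_force: [16.1, 2.1, -10.0]
finger_gap: 21.8
```

Arm is far above (z ≈ 850). Stroke 3 down, stroke 4 up and down.

Request:
{"name": "drive_tool", "arguments": {"linear": [[-0.1, 0.6, -0.1], [-0.1, 1.8, -0.3], [-0.1, 3, -0.5], [-0.1, 4.2, -0.55], [-0.1, 5.4, -0.5], [-0.1, 6.6, -0.4], [-0.1, 7.8, -0.2], [-0.1, 8.8, -0.05], [-0.1, 9.4, -0.05], [-0.1, 9.45, -0.05]], "spin": [0, 0, 0, 0, 0, 0, 0, 0, 0, 0], "gripper": [0.1, 0.1, 0.1, 0.1, 0.1, 0.1, 0.1, 0.1, 0.1, 0.1]}}

```text
t: 17.9
tcp_pos: [545.9, -336.4, 52.2]
eef_rot: [-0.706, 0.708, -0.009, 0.013]
ft_force: [7.5, 1.1, 13.1]
finger_gap: 21.8
```

```bash
python3 - <<'E'
from h import *
go(545.4,-335.3,143.7,-1.6);fork('t13')
E
```

```text
t 17.90 [ 545.9 -336.4   52.2] yaw -1.78 f [ 7.5  1.1 13.1] gap 21.8 | lin cm [-0.02 -9.15  0.09] spin -0.003
cross 61 202.98595404752245
prongS 15 204.27602595727126
prongN 24 200.53186932556525
```

Request:
{"name": "drive_tool", "arguments": {"linear": [[0.1, -0.8, -0.2], [0.1, -2, -0.4], [0.1, -3.4, -0.5], [0.1, -4.8, -0.5], [0.1, -6.2, -0.4], [0.1, -7.5, -0.2], [0.1, -8.6, 0], [0.1, -9.3, 0.05], [0.1, -9.45, 0.05], [0.1, -9.45, 0.05]], "spin": [0, 0, 0, 0, 0, 0, 0, 0, 0, 0], "gripper": [0.1, 0.1, 0.1, 0.1, 0.1, 0.1, 0.1, 0.1, 0.1, 0.1]}}

```text
t: 18.78
tcp_pos: [545.9, -334.6, 145.2]
eef_rot: [-0.707, 0.707, -0.01, 0.012]
ft_force: [15.6, 2.4, -11.3]
finger_gap: 21.5
```

Request:
{"name": "drive_tool", "arguments": {"linear": [[-0.1, 0.6, -0.1], [-0.1, 1.8, -0.3], [-0.1, 3, -0.5], [-0.1, 4.2, -0.55], [-0.1, 5.4, -0.5], [-0.1, 6.6, -0.4], [-0.1, 7.8, -0.2], [-0.1, 8.8, -0.05], [-0.1, 9.4, -0.05], [-0.1, 9.45, -0.05]], "spin": [0, 0, 0, 0, 0, 0, 0, 0, 0, 0], "gripper": [0.1, 0.1, 0.1, 0.1, 0.1, 0.1, 0.1, 0.1, 0.1, 0.1]}}

```text
t: 19.62
tcp_pos: [546.0, -336.4, 52.3]
eef_rot: [-0.706, 0.708, -0.009, 0.013]
ft_force: [9.0, 1.9, 12.4]
finger_gap: 21.8
```

```bash
python3 - <<'E'
from h import *
go(545.4,-335.3,143.7,-1.6);fork('t14')
E
```

```text
t 19.62 [ 546.  -336.4   52.3] yaw -1.77 f [ 9.   1.9 12.4] gap 21.8 | lin cm [-0.02 -9.14  0.09] spin -0.003
cross 57 215.5164470472571
prongS 12 216.62450327404758
prongN 12 214.0222623371891
```

Request:
{"name": "drive_tool", "arguments": {"linear": [[0, 0, 0], [0, 0, 0], [0, 0, 0], [0, 0, 0], [0, -1, 0], [0, -4, 0], [0, -8, 0], [0, -12, 0], [0, -16, 0], [0, -20, 0]], "spin": [0, 0, 0, 0, 0, 0, 0, 0, 0, 0], "gripper": [0.3, 0.5, 0.7, 0.7, 0.7, 0.7, 0.7, 0.7, 0.7, 0.7]}}

```text
t: 20.5
tcp_pos: [542.9, -335.0, 253.5]
eef_rot: [-0.707, 0.707, -0.011, 0.011]
ft_force: [-0.3, -1.0, 0.7]
finger_gap: 63.8
```

Request:
{"name": "drive_tool", "arguments": {"linear": [[0, -3, 0], [0, -6, 0], [0, -8, 2], [0, -10, 6], [0, -12, 10], [0, -12, 14], [0, -12, 16], [0, -12, 16], [0, -12, 16]], "spin": [0, 0, 0, 0, 0, 0, 0, 0, 0], "gripper": [0.7, 0.7, 0.7, 0.7, 0.7, 0.7, 0.7, 0.7, 0.7]}}

```text
t: 21.25
tcp_pos: [548.2, -174.4, 371.6]
eef_rot: [-0.707, 0.707, -0.01, 0.01]
ft_force: [-0.1, -0.4, -0.7]
finger_gap: 63.9
```

```bash
python3 - <<'E'
from h import *
go(545.4,-335.3,143.7,-1.6);fork('t15');snap('wrist','w15');snap('side','s15')
z=load('s15');cv2.imwrite('pics/s15c.png',cv2.resize(z['im'][130:240,260:400][:,:,::-1],None,fx=5,fy=5,interpolation=cv2.INTER_CUBIC))
E
```

```text
t 21.25 [ 548.2 -174.4  371.6] yaw -1.66 f [-0.1 -0.4 -0.7] gap 63.9 | lin cm [  0.17  22.8  -16.09] spin -0.001
cross 87 213.14774469533359
prongS 24 215.38995906432274
prongN 12 212.7085272864997
```

View pics/w15.png

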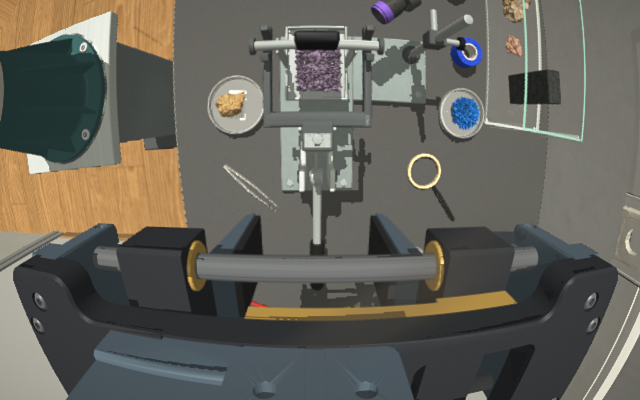

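View pics/s15c.png

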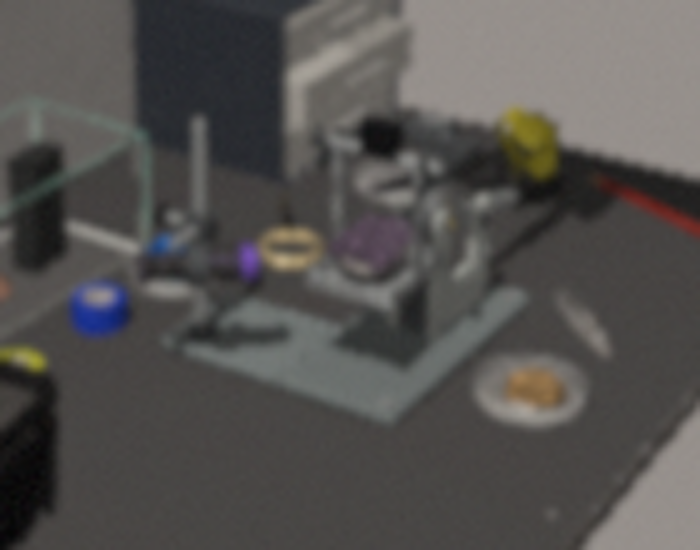

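```bash
python3 - <<'E'
from h import *
np.set_printoptions(precision=1,suppress=True,linewidth=150)
W=fcloud(load('w15'))
for u in (262,270,280,290,340,350,360,370):
    r=W[35:60,u];k=(r[:,2]>212)&(r[:,2]<240);print(u,r[k].min(0),r[k].max(0)) if k.any() else None
print('cross',np.nanmedian(W[115:123,280:300,2]))
c=W[55:90,300:338];print('cluster top pct',np.nanpercentile(c[...,2],[10,50,90,98]))
t=W[0:25,370:410];z=t[...,2];z=z[(z>100)&(z<160)];print('torch',len(z),np.percentile(z,[50,90,98]))
E
```

```text
262 [501.1 -43.6 220.6] [502.6 -18.2 231.9]
270 [507.9 -41.8 214.3] [509.7 -16.4 226. ]
280 [518.9 -32.4 223.1] [519.5 -24.7 228.2]
290 [528.5 -32.8 222.4] [528.9 -25.1 226. ]
340 [576.3 -34.1 221.8] [576.8 -26.2 226.4]
350 [585.9 -34.5 223.2] [586.5 -26.1 225.9]
360 [595.5 -35.4 223.4] [596.2 -26.  227.6]
370 [604.  -46.5 215.2] [607.4 -20.7 230.8]
cross 216.17466913629897
cluster top pct [141.5 144.9 147.5 149.1]
torch 678 [135.3 139.5 140.7]
```

```bash
python3 - <<'E'
from h import *
print(robot.sign_off()); print(robot.sense()['t'])
E
```

```text
the job is handed in; nothing more can be done
None
the job is handed in; nothing more can be done
```

The carrier with the cluster hangs on the fork, and four full strokes raised it to the torch's height. I handed the job in at about 21 s of the 72 s allowed; no verdict was reported.

- **Hanging:** I took the rightmost carrier, the one holding the purple cluster. I gripped it by the tab, carried it over the lips and set the bar in both seats with the fork down.
- **Pumping:** I gripped the lever by its handle, lifted it to its upper stop and pumped four full strokes. Reaction forces of 10–20 N showed it reached both stops. The top camera showed the fork rising about 12 mm per stroke.
- **Last checks:** The bar lay level behind both lips with the cluster in the tray, and the gripper was open and clear of everything. The cluster's middle is at about 126–128 mm and the torch axis at about 124–125 mm.
- **Disagreement:** The final rise was about 49 mm by the top camera and about 52 mm by the wrist camera; four teeth should give 48 mm. Either way the cluster is within the 9 mm tolerance.
- **Unexplained:** While I held the handle there was a sideways force of 6–16 N on the tool. I did not find its cause.

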